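Turn over a tasting board on the shop's stepped stand

ROBOT

A 6-joint arm with a two-finger parallel gripper is mounted at the origin on the work surface. World frame = base frame: x ahead of the robot, y to its left, z up, the work surface at z = 0. Lengths are in m, angles in degrees, forces in N, time in s.
With the tool pointing down it reaches from about 0.35 to 0.875 m from the base axis. Payload 4.2 kg.
Tool frame: the origin (TCP) lies midway between the tips of the shut fingers; the grasp point (between the pads) lies 19 mm behind it; z points along the fingers, y is the direction in which the jaws open and shut (so a half turn about z gives the same grasp; the last joint's range is limited). The gripper opens to 87 mm and grips with 3 to 60 N. Pads are 19 mm wide; open, the fingers measure 117 mm over their backs; the gripper's body (75 mm by 190 mm) begins 51 mm behind the grasp point.
Start: joints at [-55.371, 22.042, 0.453, 0, -68.411, -14.817], TCP at [0.212, -0.588, 0.189] pointing down, gripper open.
Joint ranges: [-179.83, 179.83], [-69.29, 118.12], [-61.27, 80.66], [-181.25, 117.63], [-171.15, -9.14], [-177.46, 177.46]. Speed limits (degrees/s): [159.86, 159.86, 180, 180, 180, 180].

INTERFACE

Orientations are given as a 3x3 rotation matrix whose columns are the frame's x, y, z axes.
In Python, from station import sense, capture, finish_job gives the robot as it stands. The module is installed in compiled form; this text tells all that it offers.
- The arm moves only by the shell command python3 -m jog 'ROWS' [OPENING]. ROWS is JSON, a list of rows, each a list of 6 numbers: the shift along the tool's x, y, z in cm, then the turn, a rotation vector about the tool's x, y, z in degrees. In form: [[dx, dy, dz, wx, wy, wz], ...]. A call has exactly 5 rows; each row shifts and turns the commanded pose from where the row before left it, along the tool's axes as they then stand; what a row does not reach is not made up. A row lasts 1/12 s, in which the tool goes at most 41.7 mm and 7.16 degrees, less where a joint would pass 70% of its speed; a pose out of reach is approached as far as the arm can. A call is refused whole if a number of a shift passes 4.17 or a number of a turn 7.16, either way. A call with a gripper value outside its range is refused whole. OPENING is the finger opening in cm, from 0 to 8.7, set as the call begins (- or left out, the last holds). The fingers move at their own pace and stop on an object; the grip force is fixed at half the most. Time passes only in rows, so rows that do not move let the fingers close, or fill a call up. It gives the time, the measured TCP pose, the force and the opening at its end, in the units of the state.
- sense(): the state, without advancing time (a new reading comes with each control period).
- capture(name): name is "side" or "top"; returns a dict with "frame" (400x640x3 uint8, red, green, blue), "fx", "fy", "cx", "cy" (pixels), "dist" ([k1, k2, p1, p2, k3] as OpenCV has them; the pictures are not rectified), "world_to_cam" (4x4, takes a point from world to camera coordinates). Camera axes: x right, y up, looking along -z (the intrinsics and any distortion apply to the point x, -y, -z); pixel columns grow to the right and rows downward; lengths in m; the calibration is good to about 2 mm. A picture is of the moment at which its call begins. There is no depth.
- finish_job(): hands the job in, once; it reports no verdict.
The state is a dict: "time_s": time; "joints": joint angles; "joint_velocities": joint speeds; "effort": joint torques, N m; "tcp_pos": TCP position; "ee_rot": TCP orientation; "wrist_force": force on the tool from outside, world axes, zero at the start; "moment": the same for the moment, N m; "gripper_width": opening from 0.0 (shut) to 1.0 (fully open).
Only numpy, scipy, OpenCV 4.12 (cv2) and the standard library are available. Lean on these libraries where they do the work, as an engineer would, in place of code of your own. Each camera call takes 0.05 s, during which the arm holds its last target.

TASK

On the plywood display stand, turn the walnut-brown tasting board over so that its white serving face is up: lever its overhanging edge up, with its opposite edge bearing against the riser, tip it over the riser and let it down gently, without letting it fall, so that it lies flat, clear of the robot and roughly square on the upper step. Leave the dark grey slate board where it lies.

Things in the scene. Friction and masses are not known exactly. Their poses are not given: they have to be found in the camera images.
- stand: Fixed plywood stand, 270 mm along its x. Origin at counter level under the foot of the riser, mid-length; y points from lower to upper step, within 15 degrees of world y. Lower step: top 90 mm above the counter, y = -100 to 0 mm. Riser: upright face at y = 0, 20 mm high. Upper step: top 110 mm above the counter, y = 0 to 75 mm. Outer y sides are open: room for fingers under an overhang.
- riser_top (a point): Mid-length point of the riser's top edge on the stand, 110 mm above the counter; axes as the stand's. A board tipped over this edge ends with 20 to 50 mm of it behind the riser and overhangs the upper step's outer (+y) edge by 25 to 55 mm.
- walnut_board: Board to turn over: 105 (x) x 150 (y) x 18 (z) mm, loose, 0.2 to 0.4 kg, walnut brown above, white below. Origin at its centre, z out of the brown face. Lies flat on the lower step, square to the stand, centre 63 mm to either side of mid-length; its +y end within 5 mm of the riser, its -y end overhanging the lower step's outer edge by about 52 mm.
- slate_board: The other board, to be left alone: same size and lying the same way, in the other half of the lower step, about 20 mm beside the walnut board; dark grey on its upper face, cork underneath. Origin at its centre, z out of the grey face.
Mind the look-alikes: they are no part of the job. Of the things shaped like the walnut_board, the walnut one is meant.

How it is judged (in metres and radians):
On the way:
1. the walnut board has been levered up on edge, its foot still on the lower step by the riser (angle between walnut_board's own z axis and vertical between 1.1 and 1.9 rad and z of walnut_board in the frame of stand between 0.13 and 0.2 m and y of walnut_board in the frame of stand between -0.075 and 0.04 m), for 0.1 s.
At the end, for the whole second after the job is handed in: The walnut board is at rest, white face up, flat within 10 degrees on the upper step (its centre 109 to 129 mm above the counter, 0 to 75 mm beyond the riser, that is over the upper step, and within 110 mm of the middle of the stand's length), its long side within 17 degrees of the stand's y axis (angle between walnut_board's own z axis and vertical above 2.967 rad and z of walnut_board in the frame of stand between 0.109 and 0.129 m and y of walnut_board in the frame of stand between 0 and 0.075 m and x of walnut_board in the frame of stand between -0.11 and 0.11 m and angle between the y axis of walnut_board and the y axis of stand, either way round below 0.3 rad and linear speed of walnut_board below 0.02 m/s and angular speed of walnut_board below 0.1 rad/s); the robot touches nothing.
It fails at once if the walnut board is dropped or slammed (it turns faster than 8 rad/s) (angular speed of walnut_board above 8 rad/s).
It fails at once if the slate board is moved by more than 20 mm (distance of slate_board from where it was at the start of the episode above 0.02 m).
It also fails if it takes over 54 s, if anything falls off the work surface, if the arm or the gripper's body presses on something with over 40 N, if the wrist force passes 120 N, or if a joint passes its speed limit or range.

## Working session

There is one attempt and no reset: what is moved stays moved. The work goes in short steps, Python scripts to look and compute and a shell command to move; the robot and the scene stay as the last step left them, time stands still between calls to the robot, and variables do not carry over. Pictures are saved under pics/ and viewed, and the job is handed in when it is done.

```bash
mkdir -p pics; cat > h.py <<'E'
import numpy as np, cv2
from station import sense, capture
def snap(n,fn):
    c=capture(n); cv2.imwrite(fn,c["frame"][:,:,::-1]); 
    np.savez(fn+'.npz',**{k:np.array(v) for k,v in c.items()}); return c
def load(fn):
    return dict(np.load(fn+'.npz'))
def proj(c,P):
    P=np.atleast_2d(P); M=np.array(c["world_to_cam"]); q=P@M[:3,:3].T+M[:3,3]
    q=q*[1,-1,-1]; K=np.array([[c["fx"],0,c["cx"]],[0,c["fy"],c["cy"]],[0,0,1]],float)
    return cv2.projectPoints(q,np.zeros(3),np.zeros(3),K,np.array(c["dist"],float))[0][:,0]
def back(c,px,z):
    K=np.array([[c["fx"],0,c["cx"]],[0,c["fy"],c["cy"]],[0,0,1]],float)
    u=cv2.undistortPoints(np.array(px,float).reshape(-1,1,2),K,np.array(c["dist"],float))[:,0]
    M=np.array(c["world_to_cam"]); R=M[:3,:3]; o=-R.T@M[:3,3]
    d=np.c_[u[:,0],-u[:,1],-np.ones(len(u))]@R
    return o+d*((z-o[2])/d[:,2])[:,None]
E
python3 - <<'E'
from h import *
for n in("side","top"):
    c=snap(n,f"pics/{n}0.png"); M=np.array(c["world_to_cam"]); print(n,-M[:3,:3].T@M[:3,3],-M[2,:3])
s=sense();print(s)
E
```

```text
side [-0.15456932  0.65104113  0.75660254] [ 0.53043969 -0.61813537 -0.58012275]
top [ 0.38767014 -0.01168633  0.89135365] [ 0.0600157  -0.03044782 -0.99773295]
{'time_s': 0.1, 'joints': array([-5.53715093e+01,  2.20861094e+01,  3.86044262e-01, -2.49144467e-02,
       -6.84105957e+01, -1.48170341e+01]), 'joint_velocities': array([-0.06169799, -0.11236105,  0.12080737,  0.09538042,  0.04962454,
        0.02549291]), 'effort': array([-2.40032359e-04, -3.91688633e+01,  1.87936163e+01,  4.23190489e+00,
        1.34873684e-02, -7.30402780e-05]), 'tcp_pos': array([ 0.21163416, -0.58742569,  0.18776201]), 'ee_rot': array([[-9.40867327e-01, -3.38774392e-01, -7.64795465e-04],
       [-3.38775239e-01,  9.40865574e-01,  1.81899214e-03],
       [ 1.03341770e-04,  1.97052403e-03, -9.99998053e-01]]), 'wrist_force': array([0.13351215, 0.32748139, 0.20088932]), 'moment': array([-0.02110097, -0.00771491,  0.02833788]), 'gripper_width': 1.0017481248399926}
```

View pics/side0.png

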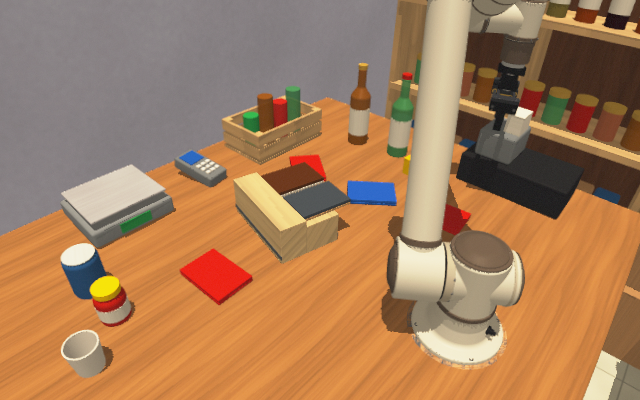

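View pics/top0.png

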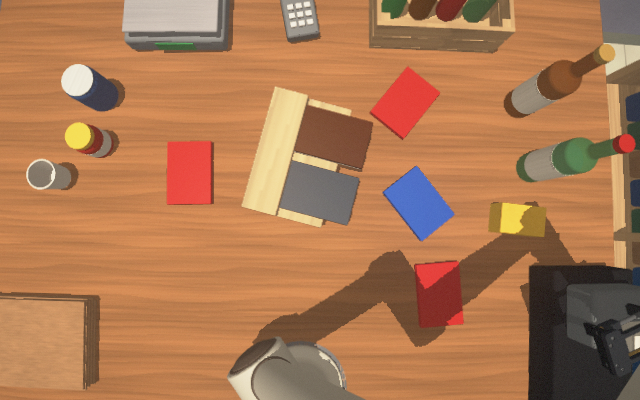

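Candidates: brown board at top (333,137), grey slate (319,192), red flat boxes (405,102), (190,172), (439,293), blue (418,203). The brown one on the stand, at (333,137), is the walnut board. Next I check it in a close crop.

```bash
python3 - <<'E'
import cv2
a=cv2.imread("pics/top0.png")[75:240,230:390]; cv2.imwrite("pics/crop0.png",cv2.resize(a,None,fx=3.6,fy=3.6,interpolation=cv2.INTER_CUBIC))
E
```

```text
(no output)
```

View pics/crop0.png

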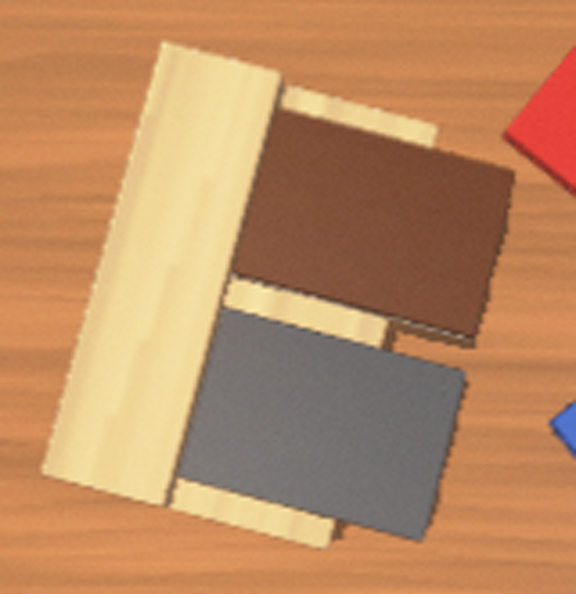

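The crop shows the brown board beside the riser, with a white lower edge showing (crop 430,330), so this is the right one. Its free end overhangs to the right. Next I measure the stand and board poses.

```bash
python3 - <<'E'
from h import *
c=load("pics/top0.png")
f=lambda l:np.array(l)/3.6+[230,75]-0.4
st=back(c,f([(163,42),(280,73),(165,505),(42,473)]),0.11)
wb=back(c,f([(281,109),(515,172),(472,336),(234,273)]),0.108)
sl=back(c,f([(224,308),(467,371),(423,541),(178,478)]),0.108)
for n,p in(("st",st),("wb",wb),("sl",sl)):
    print(n,np.round(p,4).tolist(),"ctr",p.mean(0).round(4),"sides",np.linalg.norm(np.roll(p,-1,0)-p,axis=1).round(4))
# yaw: stand x axis from st[3]->st[0], st[2]->st[1]
for a,b in((st[3],st[0]),(st[2],st[1]),(wb[3],wb[0]),(wb[2],wb[1])):
    d=b-a;print("x dir yaw",np.degrees(np.arctan2(d[1],d[0])))
yaw=0
E
```

```text
st [[0.6822, 0.0626, 0.11], [0.6645, -0.0078, 0.11], [0.4051, 0.0556, 0.11], [0.4228, 0.1277, 0.11]] ctr [0.5437 0.0595 0.11  ] sides [0.0726 0.267  0.0742 0.2674]
wb [[0.643, -0.0087, 0.108], [0.6075, -0.1497, 0.108], [0.5077, -0.124, 0.108], [0.543, 0.0177, 0.108]] ctr [ 0.5753 -0.0662  0.108 ] sides [0.1454 0.1031 0.146  0.1035]
sl [[0.5219, 0.0232, 0.108], [0.4867, -0.1211, 0.108], [0.3859, -0.0956, 0.108], [0.421, 0.0485, 0.108]] ctr [ 0.4539 -0.0362  0.108 ] sides [0.1486 0.104  0.1484 0.104 ]
x dir yaw -14.097055077864038
x dir yaw -13.746404853838657
x dir yaw -14.788002883985786
x dir yaw -14.432539720146917
```

```bash
python3 - <<'E'
from h import *
t=load("pics/top0.png"); s=load("pics/side0.png")
print("top bases", back(t,[(520,108),(525,172),(517,222),(418,203),(405,102),(439,293),(530,268),(600,262)],0.0).round(3).tolist())
print("side bases brown bottle, green bottle, blue", back(s,[(358,143),(398,155),(372,195),(412,168)],0.0).round(3).tolist())
# bottle tops: triangulate by vertical line: side top px heights
for n,pt,ps in(("brown",(607,52),(363,67)),("green",(627,144),(407,75))):
    zs=np.linspace(0,.45,451); a=np.array([back(t,[pt],z)[0] for z in zs]); b=np.array([back(s,[ps],z)[0] for z in zs])
    i=np.linalg.norm(a-b,axis=1).argmin(); print(n,a[i],b[i])
a=cv2.imread("pics/side0.png")[0:220,380:600]; cv2.imwrite("pics/crop1.png",cv2.resize(a,None,fx=2.7,fy=2.7,interpolation=cv2.INTER_CUBIC))
E
```

```text
top bases [[0.687, -0.548, 0.0], [0.522, -0.556, 0.0], [0.397, -0.532, 0.0], [0.441, -0.28, 0.0], [0.692, -0.25, 0.0], [0.223, -0.332, 0.0], [0.283, -0.565, 0.0], [0.296, -0.756, 0.0]]
side bases brown bottle, green bottle, blue [[0.68, -0.527, 0.0], [0.517, -0.556, 0.0], [0.435, -0.28, 0.0], [0.43, -0.513, 0.0]]
brown [ 0.70439043 -0.55276328  0.284     ] [ 0.7032304 -0.5527143  0.284    ]
green [ 0.53245317 -0.57232958  0.293     ] [ 0.53451691 -0.57138303  0.293     ]
```

View pics/crop1.png

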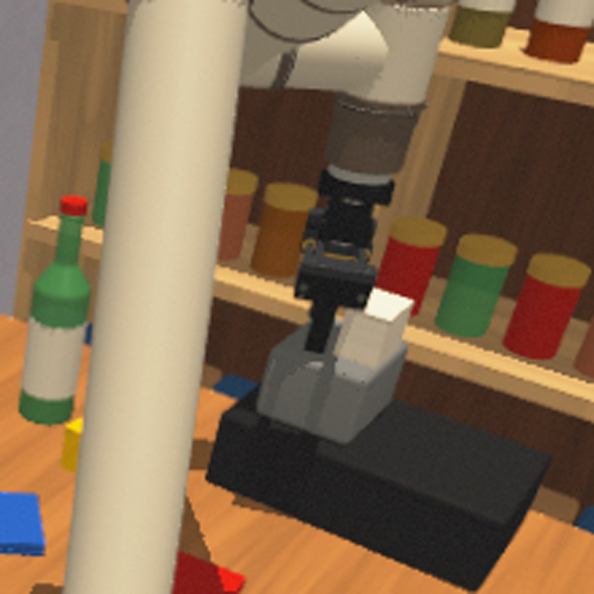

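```bash
cat >> h.py <<'E'
from scipy.spatial.transform import Rotation as Ro
YAW=np.radians(-14.2); SO=np.array([0.535,0.024,0.])
SR=np.array([[np.cos(YAW),-np.sin(YAW),0],[np.sin(YAW),np.cos(YAW),0],[0,0,1.]])
def st():
    s=sense(); p=SR.T@(s["tcp_pos"]-SO); R=SR.T@s["ee_rot"]
    # nominal: R0=diag(-1,1,-1)*Rx(a)
    return p*1000,R,s
def Rt(a): return np.diag([-1.,1,-1])@Ro.from_euler('x',a,degrees=True).as_matrix()
def a_of(R):
    z=R[:,2]; return np.degrees(np.arctan2(-z[1],-z[2]))
def show():
    p,R,s=st(); a=a_of(R)
    print("t",round(s["time_s"],2),"stand p",p.round(1),"a",a.round(1),"err",(Ro.from_matrix(Rt(a).T@R).as_rotvec(degrees=True)).round(1),"F",s["wrist_force"].round(1),"w",round(s["gripper_width"]*87,1),"J",s["joints"].round(0))
def plan(wps,P=None,R=None):
    """wps: list of (X,Y,Z mm,a deg); prints rows"""
    if P is None: P,R,_=st()
    P=P.copy();R=R.copy()
    for w in wps:
        R2=Rt(w[3]); d=R.T@(np.array(w[:3])-P)/10; r=Ro.from_matrix(R.T@R2).as_rotvec(degrees=True)
        print(np.r_[d.round(2),r.round(1)].tolist()); P=np.array(w[:3],float);R=R2
E
python3 -m jog '[[0,0,-3,0,0,0],[0,0,-4,0,0,0],[0,0,-4,0,0,0],[0,0,-4,0,0,0],[0,0,-3,0,0,0]]' 8.7
python3 - <<'E'
from h import *
show()
plan([(61,-150,400,-70)])
plan([(61,-300,370,-30)])
E
```

```text
time_s: 0.52
tcp_pos: [0.2117, -0.5882, 0.3724]
ee_rot: [[-0.941, -0.339, 0.001], [-0.339, 0.941, -0.003], [0.0, -0.003, -1.0]]
wrist_force: [0.7, -1.0, 0.4]
gripper_width: 0.999
t 0.52 stand p [-163.3 -672.8  372.4] a 0.2 err [  0.   -0.1 -34. ] F [ 0.7 -1.   0.4] w 86.9 J [-55.  19.  21.   0. -92. -15.]
[-47.84, 30.79, -2.87, -68.0, -20.7, 29.7]
[-39.45, 18.36, 0.17, -29.3, -8.8, 33.2]
```

```bash
python3 -m jog '[[-2.5,2,0,0,0,6.8],[-2.5,2,0,0,0,6.8],[-2.5,2,0,0,0,6.8],[-2.5,2,0,0,0,6.8],[-2.5,2,0,0,0,6.8]]'
python3 - <<'E'
from h import *
show()
plan([(61,-200,400,0)])
E
```

```text
time_s: 0.93
tcp_pos: [0.324, -0.475, 0.369]
ee_rot: [[-0.968, 0.251, 0.0], [0.251, 0.968, 0.0], [-0.0, 0.0, -1.0]]
wrist_force: [0.3, -0.7, -0.6]
gripper_width: 1.003
t 0.93 stand p [ -82.1 -535.5  369. ] a -0.0 err [-0.  -0.   0.3] F [ 0.3 -0.7 -0.6] w 87.3 J [-40.  13.  13.  -0. -90. -65.]
[-14.11, 33.64, -3.09, 0.0, 0.0, -0.3]
```

```bash
python3 -m jog '[[-1.4,3,-0.6,0,0,-0.3],[-1.4,3,-0.6,0,0,0],[-1.4,3,-0.6,0,0,0],[-1.4,3,-0.6,0,0,0],[-1.4,3,-0.6,0,0,0]]'
python3 -m jog '[[-1.4,3,0,-7,0,0],[-1.4,3,0,-7,0,0],[-1.4,3,0,-7,0,0],[-1.4,3,0,-7,0,0],[-1.4,3,0,-7,0,0]]'
python3 - <<'E'
from h import *
show()
plan([(61,-165,320,-70)])
E
```

```text
time_s: 1.35
tcp_pos: [0.4284, -0.3463, 0.3986]
ee_rot: [[-0.971, 0.24, -0.001], [0.24, 0.971, 0.001], [0.001, 0.0, -1.0]]
wrist_force: [0.9, -0.2, -0.3]
gripper_width: 0.999
time_s: 1.77
tcp_pos: [0.5313, -0.224, 0.4349]
ee_rot: [[-0.971, 0.195, 0.137], [0.238, 0.792, 0.562], [0.001, 0.578, -0.816]]
wrist_force: [0.1, 0.0, -1.2]
gripper_width: 0.999
t 1.77 stand p [  57.2 -241.4  434.9] a -35.3 err [-0.   0.3 -0.3] F [ 0.1  0.  -1.2] w 86.9 J [ -29.   20.   36.  -37. -111.  -87.]
[-0.44, -0.42, 13.79, -34.7, -0.4, 0.2]
```

```bash
python3 - <<'E'
from h import *
plan([(58,-226,412,-42),(59,-210,389,-49),(59,-195,366,-56),(60,-180,343,-63),(61,-165,320,-70)])
E
```

```text
[-0.09, -0.07, 2.76, -6.7, -0.3, 0.3]
[-0.1, -0.35, 2.78, -7.0, 0.0, 0.0]
[0.0, -0.75, 2.64, -7.0, 0.0, 0.0]
[-0.1, -1.07, 2.53, -7.0, 0.0, 0.0]
[-0.1, -1.37, 2.38, -7.0, 0.0, 0.0]
```

```bash
python3 -m jog '[[-0.1,-0.1,2.8,-6.7,-0.3,0.3],[-0.1,-0.4,2.8,-7,0,0],[0,-0.8,2.6,-7,0,0],[-0.1,-1.1,2.5,-7,0,0],[-0.1,-1.4,2.4,-7,0,0]]'
python3 - <<'E'
from h import *
show()
plan([(61,-160,220,-70),(61,-160,120,-70),(61,-122,118,-70)])
snap("side","pics/side1.png");snap("top","pics/top1.png")
E
```

```text
time_s: 2.18
tcp_pos: [0.5525, -0.1545, 0.3176]
ee_rot: [[-0.968, 0.083, 0.235], [0.249, 0.333, 0.91], [-0.003, 0.939, -0.343]]
wrist_force: [0.2, -0.6, -1.5]
gripper_width: 1.0
t 2.18 stand p [  60.7 -168.7  317.6] a -70.0 err [ 0.  -0.3 -0.1] F [ 0.2 -0.6 -1.5] w 87.0 J [ -39.   29.   18.  -65. -108.  -70.]
[0.0, -8.87, 4.16, -0.0, 0.3, 0.1]
[0.0, -9.4, 3.42, 0.0, 0.0, 0.0]
[0.0, 1.11, 3.64, 0.0, 0.0, 0.0]
```

View pics/side1.png

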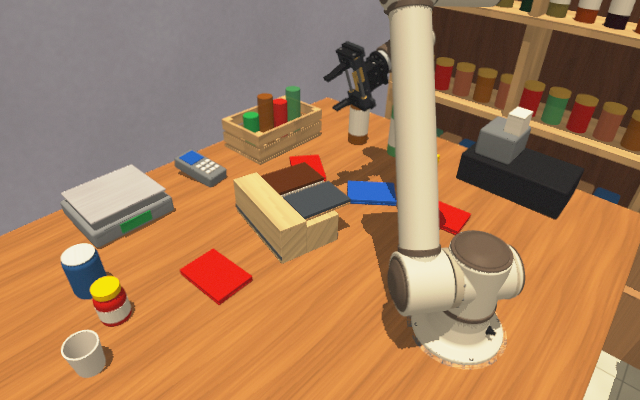

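View pics/top1.png

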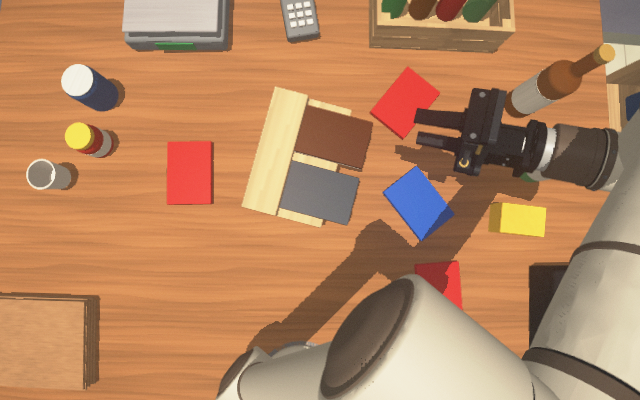

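```bash
python3 - <<'E'
from h import *
t=load("pics/top1.png")
print(back(t,[(620,125),(612,190),(545,150)],0.41).round(3))
E
```

```text
[[ 0.531 -0.453  0.41 ]
 [ 0.438 -0.435  0.41 ]
 [ 0.491 -0.336  0.41 ]]
```

```bash
python3 -m jog '[[0,-1.8,0.8,0,0.3,0],[0,-1.8,0.8,0,0,0],[0,-1.8,0.8,0,0,0],[0,-1.8,0.8,0,0,0],[0,-1.8,0.8,0,0,0]]'
python3 - <<'E'
from h import *
show()
plan([(61,-160,120,-70)])
snap("side","pics/side2.png");snap("top","pics/top2.png")
a=np.hstack([cv2.imread("pics/side2.png")[:,200:560],cv2.imread("pics/top2.png")[:,230:640]]);cv2.imwrite("pics/both2.png",a)
E
```

```text
time_s: 2.7
tcp_pos: [0.5547, -0.1491, 0.2211]
ee_rot: [[-0.971, 0.081, 0.227], [0.24, 0.344, 0.908], [-0.005, 0.936, -0.353]]
wrist_force: [0.2, 0.2, 0.3]
gripper_width: 1.0
t 2.7 stand p [  61.6 -163.   221.1] a -69.3 err [-0.   0.2 -0.3] F [0.2 0.2 0.3] w 87.0 J [ -37.   34.   12.  -62. -102.  -61.]
[0.1, -9.35, 3.85, -0.7, -0.2, 0.3]
```

View pics/both2.png

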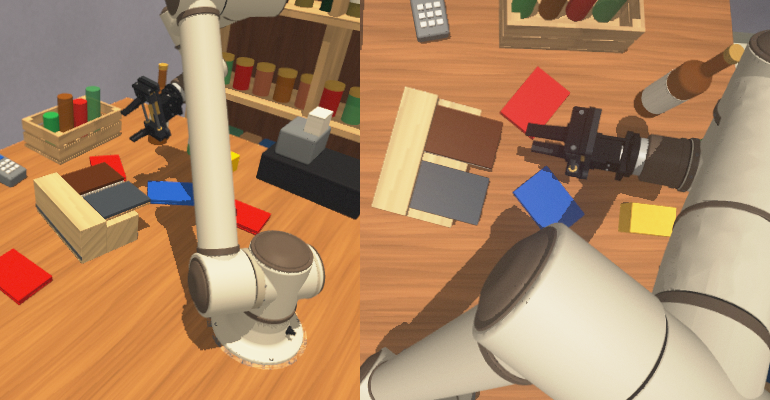

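```bash
python3 - <<'E'
from h import *
from scipy.optimize import least_squares
s=sense(); print(s["joints"].round(2).tolist())
D=[([-55.371,22.086,.386,0,-68.41,-14.8],[.21163,-.58743,.18776]),
([-55,19,21,0,-92,-15],[.2117,-.5882,.3724]),([-40,13,13,0,-90,-65],[.324,-.475,.369]),
([-29,20,36,-37,-111,-87],[.5313,-.224,.4349]),([-39,29,18,-65,-108,-70],[.5525,-.1545,.3176]),(s["joints"].tolist(),s["tcp_pos"].tolist())]
Rz=lambda a:Ro.from_euler('z',a,degrees=True).as_matrix();Ry=lambda a:Ro.from_euler('y',a,degrees=True).as_matrix();Rx=lambda a:Ro.from_euler('x',a,degrees=True).as_matrix()
def fk(q,p,sg=1,pts=False):
    h,a1,L1,d,L2,Lt,w=p
    R=Rz(q[0]); sh=np.array([0,0,h])+R@[a1,0,0]
    el=sh+R@Ry(q[1])@[0,0,L1]
    F=R@Ry(q[1]-q[2]); wr=el+F@[L2,0,d]
    T=F@Rx(sg*q[3])@Ry(-q[4]); 
    tcp=wr+T@[Lt,0,w]
    return (sh,el,wr,tcp,T) if pts else tcp
for sg in(1,-1):
    f=lambda p:np.concatenate([fk(q,p,sg)-x for q,x in D]+[1e-2*(np.array(p)-[.25,.03,.35,0,.4,.3,0])])
    r=least_squares(f,[.25,.03,.35,0,.4,.3,0]); print(sg,r.x.round(3),np.abs(r.fun[:18]).max(),r.fun[:18].round(3))
    sh,el,wr,tcp,T=fk(D[-1][0],r.x,sg,True);print("elbow",el.round(3),"wrist",wr.round(3),"tool",T[:,0].round(2))
E
```

```text
[-37.21, 34.41, 12.28, -61.7, -102.28, -60.7]
1 [ 0.57   0.503 -0.489  0.097  0.424 -0.157 -0.201] 0.14828437587345417 [ 0.1    0.136  0.02   0.112  0.126  0.004  0.148  0.079 -0.021  0.007
  0.076  0.017  0.018 -0.061 -0.046 -0.019 -0.041  0.026]
elbow [ 0.181 -0.137  0.167] wrist [ 0.523 -0.397  0.097] tool [-0.82 -0.46 -0.35]
-1 [ 0.287  0.003  0.253 -0.007  0.344  0.183  0.166] 0.13026047057068058 [ 0.119  0.109  0.017  0.13   0.1   -0.024  0.113  0.108 -0.025  0.025
  0.074  0.026 -0.001 -0.029  0.006 -0.011 -0.028  0.001]
elbow [ 0.116 -0.088  0.496] wrist [ 0.368 -0.28   0.36 ] tool [ 0.22  0.91 -0.35]
```

```bash
cat > kin.py <<'E'
from h import *
from scipy.optimize import least_squares
Rz=lambda a:Ro.from_euler('z',a,degrees=True).as_matrix();Ry=lambda a:Ro.from_euler('y',a,degrees=True).as_matrix();Rx=lambda a:Ro.from_euler('x',a,degrees=True).as_matrix()
def fk(q,p,pts=False):
    h,a1,L1,d,L2,Lt,w,o1,o2=p
    R=Rz(q[0]); sh=np.array([0,0,h])+R@[a1,o1,0]
    el=sh+R@Ry(q[1])@[0,0,L1]
    F=R@Ry(q[1]-q[2]); wr=el+F@[L2,0,d]
    G=F@Rx(-q[3]); T=G@Ry(-q[4])
    tcp=wr+G@[0,o2,0]+T@[Lt,0,w]
    return (sh,el,wr,wr+G@[0,o2,0],tcp,T) if pts else tcp
D=[([-55.371,22.086,.386,0,-68.41,-14.8],[.21163,-.58743,.18776]),
([-55.37,19,21,0,-92,-15],[.2117,-.5882,.3724]),([-40,13,13,0,-90,-65],[.324,-.475,.369]),
([-29,20,36,-37,-111,-87],[.5313,-.224,.4349]),([-39,29,18,-65,-108,-70],[.5525,-.1545,.3176]),([-37.21, 34.41, 12.28, -61.7, -102.28, -60.7],[0.5547, -0.1491, 0.2211])]
p0=[.25,.03,.35,0,.4,.3,0,-.1,-.05]
def fit(D):
    f=lambda p:np.concatenate([fk(q,p)-x for q,x in D]+[1e-2*(np.array(p)-p0)])
    return least_squares(f,p0)
if __name__=="__main__":
    r=fit(D);print(r.x.round(3),r.fun[:3*len(D)].round(3))
    for n,v in zip("sh el wr wr2 tcp".split(),fk(D[-1][0],r.x,True)):print(n,v.round(3))
E
python3 kin.py
```

```text
[ 0.173  0.018  0.535  0.014  0.423  0.338 -0.011  0.007 -0.165] [ 0.003 -0.002  0.     0.001  0.001 -0.002 -0.004 -0.001  0.002  0.001
  0.001  0.     0.001 -0.003  0.    -0.002  0.003 -0.   ]
sh [ 0.019 -0.006  0.173]
el [ 0.26  -0.189  0.615]
wr [ 0.576 -0.429  0.469]
wr2 [ 0.485 -0.458  0.334]
tcp [ 0.552 -0.146  0.221]
```

```bash
cat >> kin.py <<'E'
LO=np.array([-179,-69,-61,-181,-171]);HI=np.array([179,118,80.6,117.6,-9.2])
def ik(P,z,p,q0):
    # P world tcp, z tool dir
    f=lambda q:np.r_[(fk(q,p)-P)*10,(fk(q,p,True)[5][:,0]-z)*3]
    r=least_squares(f,np.clip(q0,LO+.1,HI-.1),bounds=(LO,HI),x_scale=30.); return r.x,np.abs(r.fun).max()
def board2tcp(Bx,By,Bz,phi,s):
    # B: white-side foot corner (mm, stand), phi board angle; tcp in board mid-plane
    c,sn=np.cos(np.radians(phi)),np.sin(np.radians(phi))
    return np.array([Bx,By-s*c+9*sn,Bz+s*sn+9*c])
E
cat > path.py <<'E'
from kin import *
def foot(phi,clr=2,sr_end=30,lift=1):
    c,sn=np.cos(np.radians(phi)),np.sin(np.radians(phi))
    if phi<=90: return np.array([-3-clr+3*(phi<5)-18*sn, 90+lift])
    # brown face passes clr from edge (0,110); s along board from foot to edge
    s=20-lift+(sr_end-20)*(phi-90)/90
    # brown foot corner C = edge - s*u - clr*n ; B=C-18 n
    u=np.array([-c,sn]); n=np.array([sn,c])
    return np.array([0,110])-s*u-(clr+18)*n
if __name__=="__main__":
    r=fit(D);p=r.x;q=np.array(D[-1][0][:5])
    for phi in [20,40,60,80,90,100,110,120,130,135,140,145,150,155,160,170,177]:
        B=foot(phi); P=board2tcp(61,B[0],B[1],phi,120); a=phi-90
        zt=SR@Rt(a)[:,2]; W=SR@(P/1000)+SO
        q,e=ik(W,zt,p,q); sh,el,wr,wr2,t,T=fk(q,p,True)
        print(phi,P.round(0),"J",q.round(0),"e",e.round(3),"wr",wr.round(2),"wr2",wr2.round(2),"el",el.round(2))
E
python3 path.py
```

```text
20 [  61. -121.  140.] J [-34.  39.   7. -62. -95.] e 0.0 wr [ 0.6  -0.4   0.37] wr2 [ 0.49 -0.42  0.25] el [ 0.3  -0.2   0.59]
40 [  61. -103.  175.] J [-25.  27.   5. -49. -84.] e 0.0 wr [ 0.6  -0.27  0.51] wr2 [ 0.51 -0.35  0.39] el [ 0.24 -0.1   0.65]
60 [ 61. -73. 199.] J [-10.  19.   2. -31. -74.] e 0.0 wr [ 0.59 -0.09  0.57] wr2 [ 0.54 -0.23  0.49] el [ 0.19 -0.03  0.68]
80 [ 61. -35. 211.] J [  7.  16.  -2. -10. -69.] e 0.0 wr [0.57 0.08 0.57] wr2 [ 0.58 -0.08  0.54] el [0.17 0.03 0.69]
90 [ 61. -14. 211.] J [ 15.  17.  -3.   0. -70.] e 0.0 wr [0.56 0.16 0.55] wr2 [ 0.6  -0.    0.55] el [0.17 0.05 0.68]
100 [ 61.   7. 210.] J [ 22.  20.  -4.   8. -72.] e 0.0 wr [0.55 0.22 0.52] wr2 [0.62 0.08 0.54] el [0.19 0.08 0.68]
110 [ 61.  23. 207.] J [ 27.  24.  -3.  15. -77.] e 0.0 wr [0.55 0.28 0.48] wr2 [0.64 0.15 0.52] el [0.21 0.11 0.66]
120 [ 61.  39. 200.] J [ 31.  28.  -3.  21. -82.] e 0.0 wr [0.55 0.33 0.44] wr2 [0.65 0.22 0.49] el [0.23 0.14 0.64]
130 [ 61.  54. 191.] J [ 34.  34.  -2.  25. -87.] e 0.0 wr [0.55 0.38 0.39] wr2 [0.67 0.28 0.44] el [0.26 0.18 0.62]
135 [ 61.  60
[... 242 characters left out ...]
J [ 37.  42.   0.  31. -95.] e 0.0 wr [0.56 0.43 0.3 ] wr2 [0.69 0.35 0.36] el [0.3  0.23 0.57]
150 [ 61.  76. 167.] J [ 38.  45.   1.  32. -98.] e 0.0 wr [0.56 0.44 0.26] wr2 [0.69 0.37 0.33] el [0.31 0.25 0.55]
155 [ 61.  80. 160.] J [  39.   48.    1.   34. -101.] e 0.0 wr [0.56 0.45 0.23] wr2 [0.69 0.39 0.29] el [0.32 0.27 0.53]
160 [ 61.  84. 152.] J [  39.   51.    2.   35. -103.] e 0.0 wr [0.56 0.46 0.2 ] wr2 [0.7  0.4  0.26] el [0.33 0.28 0.51]
170 [ 61.  89. 137.] J [  40.   57.    3.   38. -109.] e 0.0 wr [0.56 0.47 0.13] wr2 [0.7  0.42 0.19] el [0.36 0.3  0.46]
177 [ 61.  91. 126.] J [  40.   61.    3.   40. -112.] e 0.0 wr [0.55 0.47 0.08] wr2 [0.7  0.42 0.13] el [0.37 0.32 0.43]
```

```bash
python3 - <<'E'
from h import *
t=load("pics/top0.png"); s=load("pics/side0.png")
for n,pt,ps in(("can",(77,80),(82,257)),("jar",(79,137),(106,287)),("cup",(41,174),(84,341)),("scale fr corner",(226,35),(172,199)),("scale near l",(125,38),(100,238)),("redbox",(167,143),(181,274)),("red2",(213,142),(214,250))):
    zs=np.linspace(0,.3,301); a=np.array([back(t,[pt],z)[0] for z in zs]); b=np.array([back(s,[ps],z)[0] for z in zs])
    i=np.linalg.norm(a-b,axis=1).argmin(); print(n,a[i].round(3),b[i].round(3))
E
```

```text
can [0.697 0.503 0.1  ] [0.687 0.493 0.1  ]
jar [0.571 0.495 0.091] [0.57  0.495 0.091]
cup [0.49  0.589 0.075] [0.486 0.586 0.075]
scale fr corner [0.839 0.191 0.03 ] [0.829 0.183 0.03 ]
scale near l [0.827 0.434 0.036] [0.806 0.414 0.036]
redbox [0.578 0.331 0.004] [0.572 0.326 0.004]
red2 [0.581 0.218 0.007] [0.581 0.219 0.007]
```

```bash
cat >> kin.py <<'E'
def rotee(q,c,k): 
    T=fk(q,PP,True)[5]  # x=tool z ; build frame: z=Tx, x=-Tz, y=Ty
    M=np.c_[-T[:,2],T[:,1],T[:,0]]
    return M@Rz(k*q[5]+c)
PP=fit(D).x
E
python3 - <<'E'
from kin import *
from path import foot
s=sense();q=s["joints"]
for k in(1,-1):
    M=rotee(np.r_[q[:5],0],0,k); r=Ro.from_matrix(M.T@s["ee_rot"]).as_rotvec(degrees=True); print(k,r.round(1),"c",r[2]-k*q[5])
# start check
q0=np.array([-55.371,22.086,.386,0,-68.41,-14.817]);R0=np.array([[-.941,-.339,0],[-.339,.941,0],[0,0,-1.]])
M=rotee(np.r_[q0[:5],0],0,1); r=Ro.from_matrix(M.T@R0).as_rotvec(degrees=True);print(r)
qq=q[:5]
for phi in [20,60,90,120,140,160]:
    B=foot(phi);P=board2tcp(61,B[0],B[1],phi,120); R=SR@Rt(phi-90)
    qq,e=ik(SR@(P/1000)+SO,R[:,2],PP,qq); M=rotee(np.r_[qq,0],0,1); print(phi,Ro.from_matrix(M.T@R).as_rotvec(degrees=True).round(1))
E
```

```text
1 [ -0.   -0.  -29.3] c 31.409795987536086
-1 [ -0.   -0.  -29.3] c -90.00000000000001
[ 7.21703171e-02 -9.37441507e-02 -7.51827874e+01]
20 [ -0.   0. -37.]
60 [ 0.  -0.  -4.5]
90 [-0.   0.  29.3]
120 [-0.   0.  52.2]
140 [-0.  -0.  60.7]
160 [-0.   0.  66.4]
```

```bash
python3 -m jog '[[0,-1.85,0.85,-0.7,-0.2,0.3],[0,-1.85,0.85,0,0,0],[0,-1.85,0.85,0,0,0],[0,-1.85,0.85,0,0,0],[0,-1.85,0.85,0,0,0]]'
python3 - <<'E'
from h import *
show()
plan([(61,-121,117,-70)])
snap("side","pics/side3.png");snap("top","pics/top3.png")
a=np.hstack([cv2.imread("pics/side3.png")[:,200:560],cv2.imread("pics/top3.png")[:,230:640]]);cv2.imwrite("pics/both3.png",a)
E
```

```text
time_s: 3.22
tcp_pos: [0.557, -0.1409, 0.12]
ee_rot: [[-0.969, 0.082, 0.232], [0.246, 0.33, 0.912], [-0.001, 0.94, -0.34]]
wrist_force: [0.2, -0.1, -0.7]
gripper_width: 0.998
t 3.22 stand p [  61.8 -154.4  120. ] a -70.1 err [ 0.  -0.  -0.1] F [ 0.2 -0.1 -0.7] w 86.8 J [-37.  42.   9. -61. -97. -51.]
[0.08, 0.86, 3.25, 0.1, 0.0, 0.1]
```

View pics/both3.png

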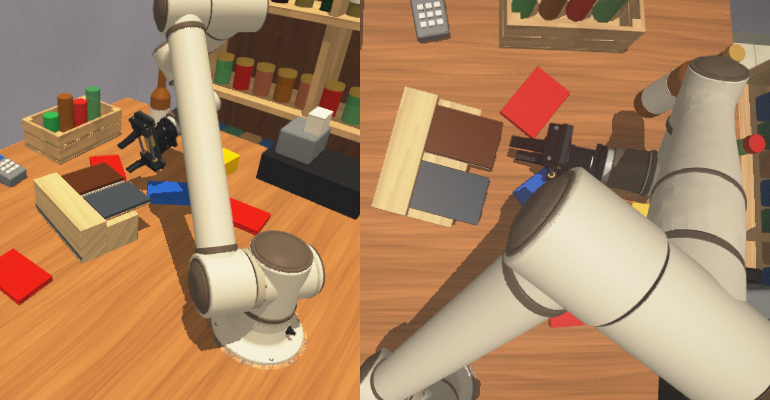

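The fingers (top view, about 512,140) are just outside the board's overhanging edge (500,150), and the bottles are clear. I advance with the lower finger under the overhang.

```bash
python3 -m jog '[[0,0.17,0.65,0,0,0],[0,0.17,0.65,0,0,0],[0,0.17,0.65,0,0,0],[0,0.17,0.65,0,0,0],[0,0.17,0.65,0,0,0]]'
python3 - <<'E'
from h import *
show()
plan([(61,-119,138,-70)])
snap("side","pics/side4.png");snap("top","pics/top4.png")
a=cv2.resize(cv2.imread("pics/side4.png")[130:280,210:420],None,fx=2,fy=2,interpolation=2);b=cv2.resize(cv2.imread("pics/top4.png")[80:230,240:440],None,fx=1.9,fy=2,interpolation=2)
cv2.imwrite("pics/both4.png",np.hstack([a,b]))
E
```

```text
time_s: 3.73
tcp_pos: [0.5644, -0.1065, 0.1162]
ee_rot: [[-0.969, 0.085, 0.232], [0.247, 0.325, 0.913], [0.003, 0.942, -0.336]]
wrist_force: [-0.3, -0.3, 0.4]
gripper_width: 1.003
t 3.73 stand p [  60.5 -119.3  116.2] a -70.4 err [-0.  -0.   0.2] F [-0.3 -0.3  0.4] w 87.3 J [-34.  41.   6. -63. -94. -51.]
[-0.04, 2.07, -0.7, 0.4, 0.0, -0.2]
```

View pics/both4.png

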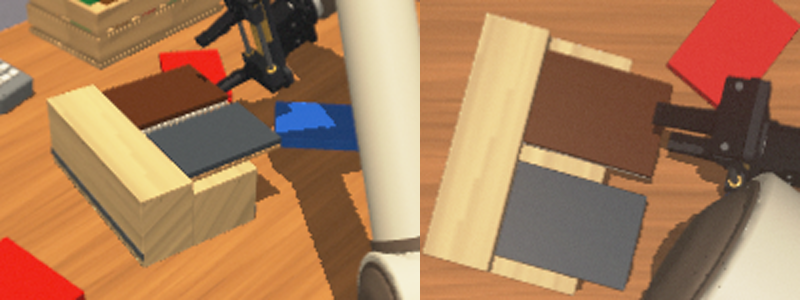

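The side view shows the lower finger reaching under the brown board's overhang and the upper one above it. I lift, then close.

```bash
python3 -m jog '[[0,0.42,-0.14,0,0,0],[0,0.42,-0.14,0,0,0],[0,0.42,-0.14,0,0,0],[0,0.42,-0.14,0,0,0],[0,0.42,-0.14,0,0,0]]'
python3 -m jog '[[0,0,0,0,0,0],[0,0,0,0,0,0],[0,0,0,0,0,0],[0,0,0,0,0,0],[0,0,0,0,0,0]]' 5
python3 - <<'E'
from h import *
show()
E
```

```text
time_s: 4.25
tcp_pos: [0.5642, -0.1071, 0.1378]
ee_rot: [[-0.969, 0.087, 0.232], [0.248, 0.324, 0.913], [0.004, 0.942, -0.336]]
wrist_force: [1.0, 1.2, 0.0]
gripper_width: 1.001
time_s: 4.67
tcp_pos: [0.564, -0.1067, 0.1369]
ee_rot: [[-0.969, 0.088, 0.231], [0.247, 0.324, 0.913], [0.005, 0.942, -0.335]]
wrist_force: [0.9, 0.1, 0.2]
gripper_width: 0.708
t 4.67 stand p [  60.2 -119.6  136.9] a -70.4 err [-0.  -0.   0.3] F [0.9 0.1 0.2] w 61.6 J [-34.  39.   7. -63. -95. -53.]
```

```bash
python3 -m jog '[[0,0,0,0,0,0],[0,0,0,0,0,0],[0,0,0,0,0,0],[0,0,0,0,0,0],[0,0,0,0,0,0]]' 4
python3 - <<'E'
from h import *
show()
snap("side","pics/side5.png");snap("top","pics/top5.png")
a=cv2.resize(cv2.imread("pics/side5.png")[130:280,210:420],None,fx=2,fy=2,interpolation=2);b=cv2.resize(cv2.imread("pics/top5.png")[80:230,240:440],None,fx=1.9,fy=2,interpolation=2)
cv2.imwrite("pics/both5.png",np.hstack([a,b]))
E
```

```text
time_s: 5.08
tcp_pos: [0.5642, -0.1068, 0.1371]
ee_rot: [[-0.969, 0.087, 0.231], [0.247, 0.324, 0.913], [0.005, 0.942, -0.335]]
wrist_force: [0.1, 0.5, 1.1]
gripper_width: 0.469
t 5.08 stand p [  60.3 -119.6  137.1] a -70.4 err [-0.  -0.   0.3] F [0.1 0.5 1.1] w 40.8 J [-34.  39.   7. -63. -95. -53.]
```

View pics/both5.png

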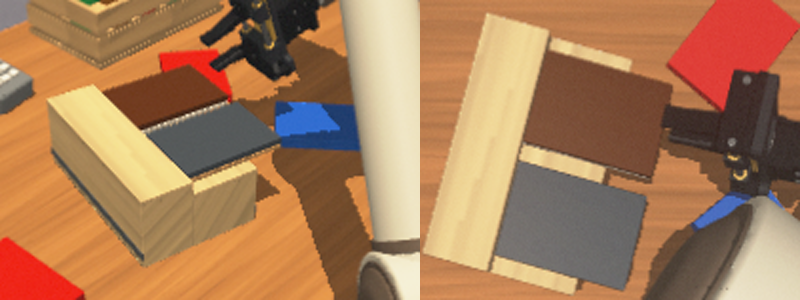

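```bash
python3 - <<'E'
from h import *
for f in("top4","top5","side5"):
    c=load(f"pics/{f}.png")
    if f=="top4": P=np.array([.5644,-.1065,.1162]);R=np.array([[-0.969,0.085,0.232],[0.247,0.325,0.913],[0.003,0.942,-0.336]]);o=.0435
    else: s=sense();P,R=s["tcp_pos"],s["ee_rot"];o=.0204
    print(f,"tcp,up,low tips",proj(c,[P,P+R[:,1]*o,P-R[:,1]*o,P+R[:,1]*o-R[:,2]*.019,P-R[:,2]*.07]).round(0).tolist())
c=load("pics/top5.png"); b=cv2.imread("pics/top5.png"); cv2.imwrite("pics/z5.png",cv2.resize(b[100:200,330:450],None,fx=5,fy=5,interpolation=2))
c=load("pics/side5.png"); b=cv2.imread("pics/side5.png"); cv2.imwrite("pics/z5s.png",cv2.resize(b[120:210,270:390],None,fx=5,fy=5,interpolation=2))
E
```

```text
top4 tcp,up,low tips [[353.0, 141.0], [349.0, 134.0], [357.0, 147.0], [358.0, 136.0], [385.0, 147.0]]
top5 tcp,up,low tips [[355.0, 139.0], [352.0, 136.0], [356.0, 142.0], [361.0, 137.0], [388.0, 145.0]]
side5 tcp,up,low tips [[304.0, 163.0], [302.0, 158.0], [306.0, 168.0], [308.0, 154.0], [324.0, 150.0]]
```

View pics/z5.png

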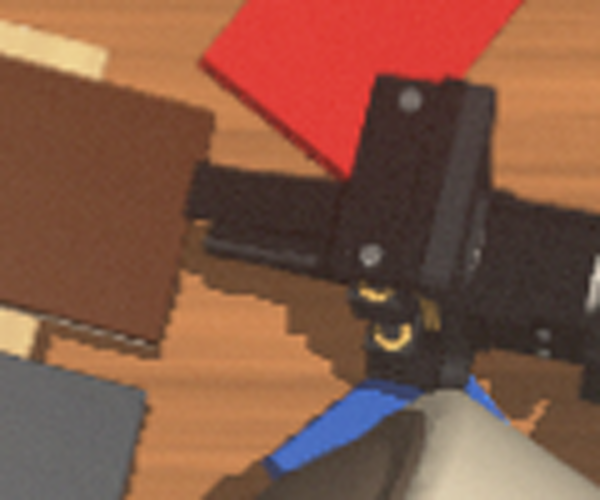

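View pics/z5s.png

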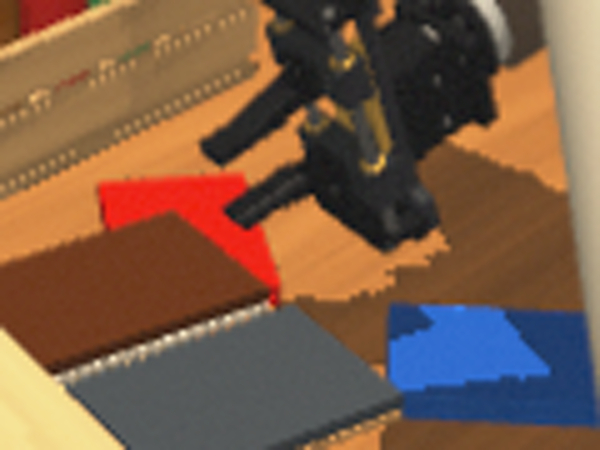

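```bash
python3 - <<'E'
from h import *
t=load("pics/top5.png");s=load("pics/side5.png");q=sense()
for n,pt,ps in(("up",(369,137),(312,150)),("low",(371.5,149),(316,163.5))):
    zs=np.linspace(0,.3,301); a=np.array([back(t,[pt],z)[0] for z in zs]); b=np.array([back(s,[ps],z)[0] for z in zs])
    i=np.linalg.norm(a-b,axis=1).argmin(); m=(a[i]+b[i])/2; print(n,a[i],b[i],"in tool mm",(q["ee_rot"].T@(m-q["tcp_pos"])*1000).round(1),"stand",(SR.T@(m-SO)*1000).round(0))
print(SR.T@(q["tcp_pos"]-SO))
E
```

```text
up [ 0.55988093 -0.13110162  0.172     ] [ 0.55901137 -0.1327515   0.172     ] in tool mm [ -1.5  24.2 -35.8] stand [  62. -145.  172.]
low [ 0.5450036  -0.14370026  0.128     ] [ 0.54926568 -0.14015715  0.128     ] in tool mm [  7.8 -21.5 -33. ] stand [  52. -158.  128.]
[ 0.06033927 -0.11960956  0.13717006]
```

```bash
python3 - <<'E'
from h import *
b=cv2.imread("pics/top4.png"); b2=cv2.imread("pics/side4.png"); cv2.imwrite("pics/z4.png",np.hstack([cv2.resize(b[110:180,340:420],None,fx=5,fy=5,interpolation=2),cv2.resize(b2[120:190,290:370],None,fx=5,fy=5,interpolation=2)]))
b=cv2.imread("pics/top1.png"); b2=cv2.imread("pics/side1.png"); cv2.imwrite("pics/z1.png",np.hstack([cv2.resize(b[80:190,400:480],None,fx=5,fy=5,interpolation=2),cv2.resize(b2[20:130,310:390],None,fx=5,fy=5,interpolation=2)]))
E
```

```text
(no output)
```

View pics/z4.png

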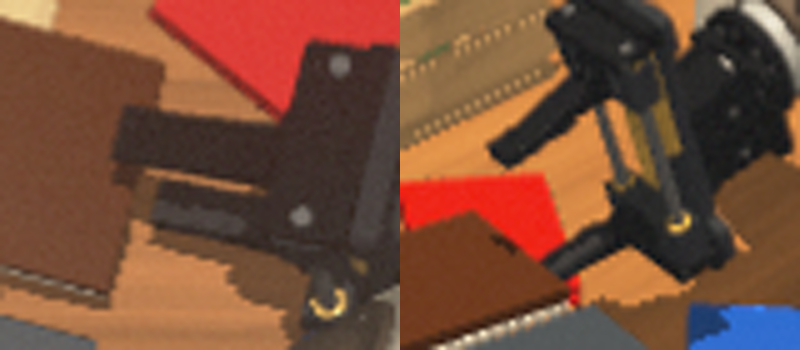

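View pics/z1.png

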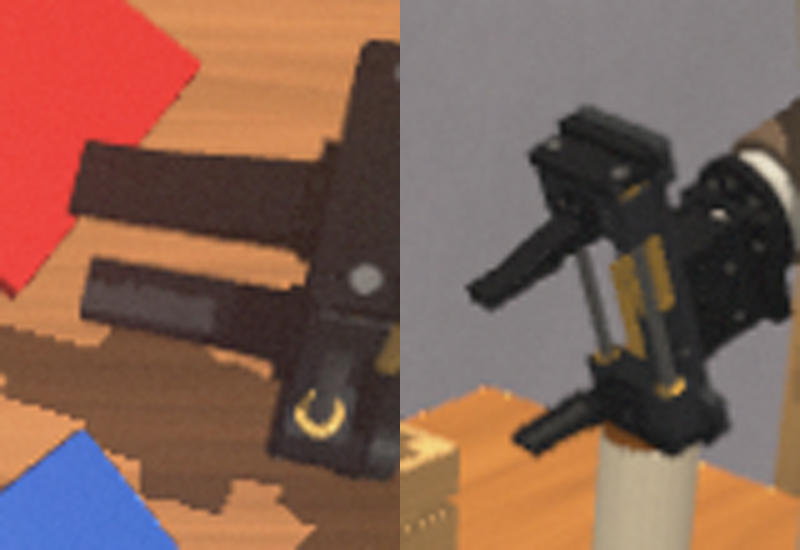

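```bash
python3 - <<'E'
from h import *
def tri(t,s,pt,ps):
    zs=np.linspace(0,.6,1201); a=np.array([back(t,[pt],z)[0] for z in zs]); b=np.array([back(s,[ps],z)[0] for z in zs])
    i=np.linalg.norm(a-b,axis=1).argmin(); return (a[i]+b[i])/2,np.linalg.norm(a[i]-b[i])
t=load("pics/top1.png");s=load("pics/side1.png");P=np.array([0.5525,-0.1545,0.3176]);R=np.array([[-0.968,0.083,0.235],[0.249,0.333,0.91],[-0.003,0.939,-0.343]])
for n,pt,ps in(("up",(415.6,115.6),(326,79.4)),("low",(417,138),(335.6,108))):
    m,e=tri(t,s,pt,ps);print(n,m,e,(R.T@(m-P)*1000).round(1))
t=load("pics/top5.png");s=load("pics/side5.png")
# base check: robot base axis, table; start-pose check: flange
for n in("top","side"):
    c=load(f"pics/{n}0.png"); print(n,proj(c,[[0,0,0],[0.0,0,.1],[0.21163,-0.58743,0.18776],[0.21163,-0.58743,0.28776]]).round(0).tolist())
E
```

```text
up [ 0.54309827 -0.16493871  0.376     ] 0.0016155783131047536 [  6.3  50.6 -31.7]
low [ 0.53025586 -0.19291903  0.291     ] 0.0034907503363112518 [ 12.  -39.6 -31.1]
top [[300.0, 387.0], [300.0, 407.0], [595.0, 314.0], [637.0, 327.0]]
side [[456.0, 325.0], [466.0, 294.0], [493.0, 133.0], [502.0, 103.0]]
```

Triangulated from both views, the real fingertips lie about 32 mm behind the stated TCP along tool z. That is why the fingers closed outside the edge without touching anything. I reopen and redo the entry with TCP targets 32 mm further on.

```bash
python3 - <<'E'
from h import *
plan([(65,-130,137,-70),(65,-130,106,-70),(65,-91,105,-70),(65,-89,127,-70)])
E
```

```text
[-0.47, -0.36, -0.97, 0.4, 0.0, -0.3]
[0.0, -2.91, 1.06, 0.0, 0.0, 0.0]
[0.0, 1.24, 3.7, 0.0, 0.0, 0.0]
[0.0, 2.14, -0.56, 0.0, 0.0, 0.0]
```

```bash
python3 -m jog '[[-0.25,-0.2,-0.5,0.4,0,-0.3],[-0.25,-0.2,-0.5,0,0,0],[0,0,0,0,0,0],[0,0,0,0,0,0],[0,0,0,0,0,0]]' 8.7
python3 -m jog '[[0,0,0,0,0,0],[0,0,0,0,0,0],[0,0,0,0,0,0],[0,0,0,0,0,0],[0,0,0,0,0,0]]'
python3 -m jog '[[0,-0.6,0.2,0,0,0],[0,-0.6,0.2,0,0,0],[0,-0.6,0.2,0,0,0],[0,-0.6,0.2,0,0,0],[0,-0.6,0.2,0,0,0]]'
python3 -m jog '[[0,0.25,0.75,0,0,0],[0,0.25,0.75,0,0,0],[0,0.25,0.75,0,0,0],[0,0.25,0.75,0,0,0],[0,0.25,0.75,0,0,0]]'
python3 - <<'E'
from h import *
show()
snap("side","pics/side6.png");snap("top","pics/top6.png")
a=cv2.resize(cv2.imread("pics/side6.png")[120:210,270:350],None,fx=5,fy=5,interpolation=2);b=cv2.resize(cv2.imread("pics/top6.png")[100:190,340:420],None,fx=5,fy=5,interpolation=2)
cv2.imwrite("pics/both6.png",np.hstack([a,b]))
E
```

```text
time_s: 5.6
tcp_pos: [0.5663, -0.1186, 0.1367]
ee_rot: [[-0.969, 0.084, 0.231], [0.246, 0.331, 0.911], [-0.0, 0.94, -0.342]]
wrist_force: [0.8, 0.8, -0.9]
gripper_width: 0.752
time_s: 6.02
tcp_pos: [0.5663, -0.1183, 0.1368]
ee_rot: [[-0.969, 0.084, 0.231], [0.245, 0.332, 0.911], [-0.0, 0.94, -0.342]]
wrist_force: [0.5, -0.7, 0.1]
gripper_width: 0.99
time_s: 6.43
tcp_pos: [0.566, -0.1192, 0.1041]
ee_rot: [[-0.969, 0.085, 0.231], [0.246, 0.331, 0.911], [0.001, 0.94, -0.342]]
wrist_force: [-0.3, -0.1, -0.4]
gripper_width: 0.998
time_s: 6.85
tcp_pos: [0.5762, -0.0799, 0.1045]
ee_rot: [[-0.97, 0.083, 0.231], [0.245, 0.332, 0.911], [-0.001, 0.94, -0.342]]
wrist_force: [-0.3, -0.4, -0.4]
gripper_width: 1.0
t 6.85 stand p [ 65.4 -90.6 104.5] a -70.0 err [ 0.  -0.  -0.1] F [-0.3 -0.4 -0.4] w 87.0 J [-32.  41.   5. -64. -91. -50.]
```

View pics/both6.png

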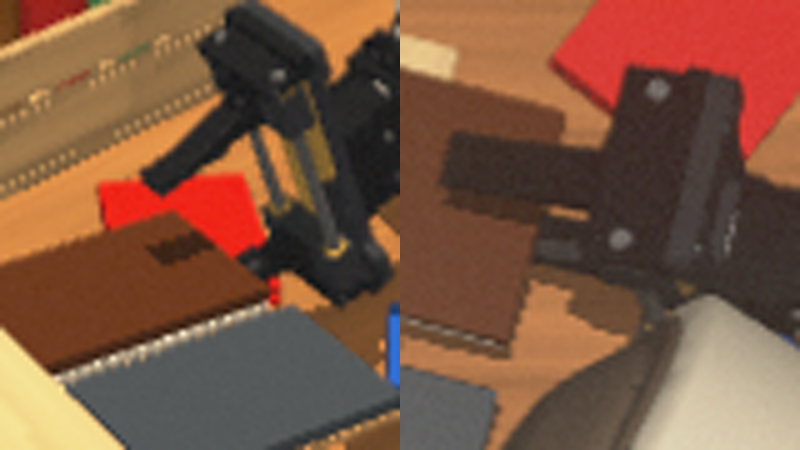

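Now the lower finger is clearly under the board (side view, about 245,265) and the upper one is over it. Lift and close.

```bash
python3 -m jog '[[0,0.43,-0.1,0,0,0],[0,0.43,-0.1,0,0,0],[0,0.43,-0.1,0,0,0],[0,0.43,-0.1,0,0,0],[0,0.43,-0.1,0,0,0]]'
python3 -m jog '[[0,0,0,0,0,0],[0,0,0,0,0,0],[0,0,0,0,0,0],[0,0,0,0,0,0],[0,0,0,0,0,0]]' 4
python3 -m jog '[[0,0,0,0,0,0],[0,0,0,0,0,0],[0,0,0,0,0,0],[0,0,0,0,0,0],[0,0,0,0,0,0]]' 1.5
python3 - <<'E'
from h import *
show()
snap("side","pics/side7.png");snap("top","pics/top7.png")
a=cv2.resize(cv2.imread("pics/side7.png")[120:210,270:350],None,fx=5,fy=5,interpolation=2);b=cv2.resize(cv2.imread("pics/top7.png")[100:190,340:420],None,fx=5,fy=5,interpolation=2)
cv2.imwrite("pics/both7.png",np.hstack([a,b]))
E
```

```text
time_s: 7.37
tcp_pos: [0.5765, -0.079, 0.1263]
ee_rot: [[-0.969, 0.084, 0.231], [0.246, 0.333, 0.91], [-0.0, 0.939, -0.343]]
wrist_force: [-0.9, -1.0, -2.5]
gripper_width: 1.0
time_s: 7.78
tcp_pos: [0.5764, -0.0785, 0.1257]
ee_rot: [[-0.969, 0.084, 0.231], [0.246, 0.331, 0.911], [0.0, 0.94, -0.342]]
wrist_force: [-0.7, -1.6, -1.1]
gripper_width: 0.708
time_s: 8.2
tcp_pos: [0.5765, -0.0783, 0.126]
ee_rot: [[-0.969, 0.084, 0.231], [0.245, 0.331, 0.911], [-0.0, 0.94, -0.342]]
wrist_force: [0.2, -1.0, -0.5]
gripper_width: 0.324
t 8.2 stand p [ 65.3 -89.  126. ] a -70.0 err [ 0. -0. -0.] F [ 0.2 -1.  -0.5] w 28.2 J [-32.  39.   5. -64. -92. -52.]
```

View pics/both7.png

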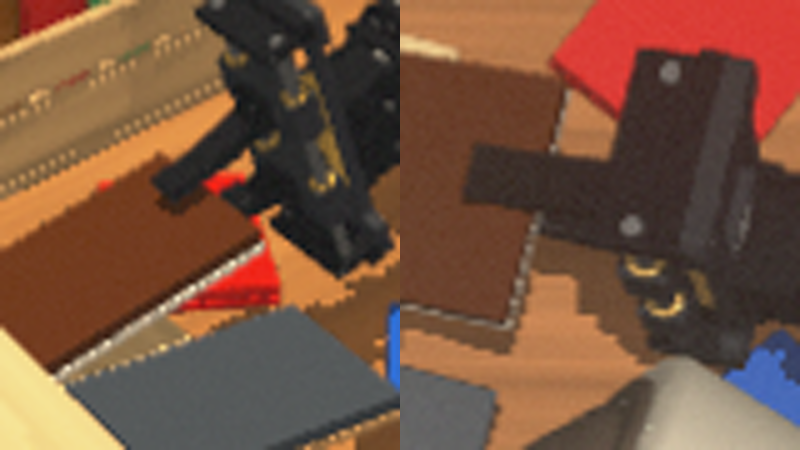

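Board levered up about 15°, with the slate unmoved. Finishing the grip.

```bash
python3 -m jog '[[0,0,0,0,0,0],[0,0,0,0,0,0],[0,0,0,0,0,0],[0,0,0,0,0,0],[0,0,0,0,0,0]]' 0
python3 - <<'E'
from h import *
from path import *
show()
P,R,_=st(); a=a_of(R)
# tip measured: tcp s=88 ; continue along path in 5deg steps
w=[]
for phi in (25,30,35,40,45):
    B=foot(phi);w.append((*board2tcp(65,B[0],B[1],phi,88),phi-90))
print(np.round(w,0).tolist()); print((board2tcp(65,*foot(20),20,88)).round(1)); plan(w)
E
```

```text
time_s: 8.72
tcp_pos: [0.5765, -0.0783, 0.1264]
ee_rot: [[-0.969, 0.083, 0.231], [0.245, 0.331, 0.911], [-0.001, 0.94, -0.341]]
wrist_force: [-1.1, -1.6, 1.5]
gripper_width: 0.203
t 8.72 stand p [ 65.3 -89.  126.4] a -70.0 err [ 0. -0. -0.] F [-1.1 -1.6  1.5] w 17.7 J [-32.  39.   5. -64. -92. -52.]
[[65.0, -89.0, 136.0, -65.0], [65.0, -86.0, 143.0, -60.0], [65.0, -82.0, 149.0, -55.0], [65.0, -78.0, 154.0, -50.0], [65.0, -74.0, 160.0, -45.0]]
[ 65.  -90.8 129.6]
[0.03, 0.95, -0.3, 5.0, 0.0, 0.0]
[0.0, 0.7, -0.01, 5.0, 0.0, 0.0]
[0.0, 0.7, -0.0, 5.0, 0.0, 0.0]
[0.0, 0.69, 0.01, 5.0, 0.0, 0.0]
[0.0, 0.69, 0.02, 5.0, 0.0, 0.0]
```

```bash
python3 -m jog '[[0,0.85,-0.2,5,0,0],[0,0.7,0,5,0,0],[0,0.7,0,5,0,0],[0,0.7,0,5,0,0],[0,0.7,0,5,0,0]]'
python3 - <<'E'
from h import *
from path import *
show()
w=[]
for phi in (50,55,60,65,70):
    B=foot(phi);w.append((*board2tcp(65,B[0],B[1],phi,88),phi-90))
print(np.round(w,0).tolist()); plan(w)
snap("side","pics/side8.png");snap("top","pics/top8.png")
a=cv2.resize(cv2.imread("pics/side8.png")[100:250,210:370],None,fx=2.5,fy=2.5,interpolation=2);b=cv2.resize(cv2.imread("pics/top8.png")[75:225,240:400],None,fx=2.5,fy=2.5,interpolation=2)
cv2.imwrite("pics/both8.png",np.hstack([a,b]))
E
```

```text
time_s: 9.13
tcp_pos: [0.5807, -0.0628, 0.1588]
ee_rot: [[-0.969, 0.174, 0.175], [0.247, 0.688, 0.683], [-0.001, 0.705, -0.71]]
wrist_force: [-0.1, 0.8, -1.5]
gripper_width: 0.204
t 9.13 stand p [ 65.6 -73.  158.8] a -44.8 err [-0.  -0.1  0. ] F [-0.1  0.8 -1.5] w 17.7 J [-19.  26.   3. -46. -77. -70.]
[[65.0, -68.0, 164.0, -40.0], [65.0, -63.0, 168.0, -35.0], [65.0, -57.0, 172.0, -30.0], [65.0, -50.0, 175.0, -25.0], [65.0, -44.0, 177.0, -20.0]]
[0.06, 0.7, -0.07, 4.8, 0.1, -0.0]
[0.0, 0.69, 0.05, 5.0, 0.0, 0.0]
[0.0, 0.69, 0.06, 5.0, 0.0, 0.0]
[0.0, 0.7, 0.08, 5.0, 0.0, 0.0]
[0.0, 0.71, 0.09, 5.0, 0.0, 0.0]
```

View pics/both8.png

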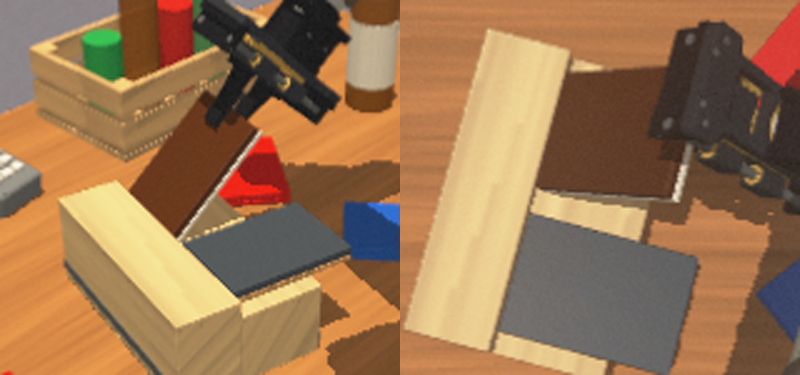

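```bash
python3 -m jog '[[0,0.7,-0.05,5,0,0],[0,0.7,0.05,5,0,0],[0,0.7,0.05,5,0,0],[0,0.7,0.1,5,0,0],[0,0.7,0.1,5,0,0]]'
python3 - <<'E'
from h import *
from path import *
show()
w=[]
for phi in (74,78,82,86,90):
    B=foot(phi);w.append((*board2tcp(65,B[0],B[1],phi,88),phi-90))
print(np.round(w,0).tolist()); plan(w)
E
```

```text
time_s: 9.65
tcp_pos: [0.5882, -0.0337, 0.1767]
ee_rot: [[-0.969, 0.232, 0.085], [0.247, 0.911, 0.33], [-0.001, 0.341, -0.94]]
wrist_force: [0.1, 2.7, 1.3]
gripper_width: 0.205
t 9.65 stand p [ 65.8 -42.9 176.7] a -19.9 err [-0.  -0.1  0.1] F [0.1 2.7 1.3] w 17.8 J [  0.  19.  -1. -21. -66. -97.]
[[65.0, -38.0, 178.0, -16.0], [65.0, -32.0, 179.0, -12.0], [65.0, -26.0, 179.0, -8.0], [65.0, -20.0, 179.0, -4.0], [65.0, -14.0, 179.0, 0.0]]
[0.08, 0.52, 0.04, 3.9, 0.1, -0.1]
[0.0, 0.58, 0.08, 4.0, 0.0, 0.0]
[0.0, 0.59, 0.08, 4.0, 0.0, 0.0]
[0.0, 0.6, 0.08, 4.0, 0.0, 0.0]
[0.0, 0.61, 0.08, 4.0, 0.0, 0.0]
```

```bash
python3 -m jog '[[0,0.5,0.05,4,0,0],[0,0.55,0.08,4,0,0],[0,0.58,0.08,4,0,0],[0,0.58,0.08,4,0,0],[0,0.58,0.08,4,0,0]]'
python3 - <<'E'
from h import *
from path import *
show()
w=[]
for phi in (94,98,102,106,110):
    B=foot(phi);w.append((*board2tcp(65,B[0],B[1],phi,88),phi-90))
print(np.round(w,0).tolist()); plan(w)
snap("side","pics/side9.png");snap("top","pics/top9.png")
a=cv2.resize(cv2.imread("pics/side9.png")[60:240,190:350],None,fx=2.5,fy=2.5,interpolation=2);b=cv2.resize(cv2.imread("pics/top9.png")[65:245,230:390],None,fx=2.5,fy=2.5,interpolation=2)
cv2.imwrite("pics/both9.png",np.hstack([a,b]))
E
```

```text
time_s: 10.07
tcp_pos: [0.5961, -0.0056, 0.1801]
ee_rot: [[-0.969, 0.245, 0.004], [0.245, 0.969, 0.0], [-0.004, 0.001, -1.0]]
wrist_force: [-0.7, 3.5, 8.8]
gripper_width: 0.209
t 10.07 stand p [ 66.4 -13.7 180.1] a -0.1 err [ 0.  -0.2 -0. ] F [-0.7  3.5  8.8] w 18.1 J [  15.   19.   -5.    0.  -66. -119.]
[[65.0, -6.0, 179.0, 4.0], [65.0, -1.0, 179.0, 8.0], [65.0, 3.0, 178.0, 12.0], [65.0, 8.0, 178.0, 16.0], [65.0, 13.0, 177.0, 20.0]]
[0.14, 0.75, 0.09, 4.1, 0.2, -0.0]
[0.0, 0.48, -0.02, 4.0, 0.0, 0.0]
[0.0, 0.47, -0.02, 4.0, 0.0, 0.0]
[0.0, 0.47, -0.02, 4.0, 0.0, 0.0]
[0.0, 0.47, -0.02, 4.0, 0.0, 0.0]
```

View pics/both9.png

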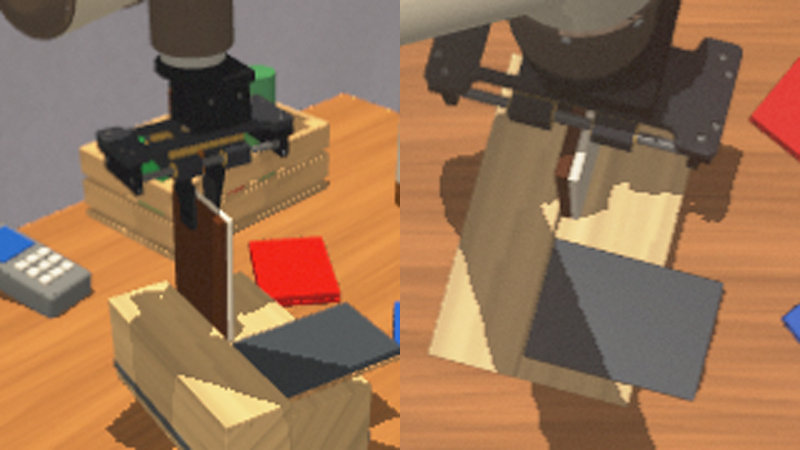

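Board upright beside the riser: brown face towards the upper step, foot on the lower step, slate untouched. A light press (9 N), so I rise a little and tip on over.

```bash
python3 -m jog '[[0.1,0.3,-0.4,2,0.2,0],[0,0.45,-0.1,4,0,0],[0,0.47,0,4,0,0],[0,0.47,0,4,0,0],[0,0.47,0,4,0,0]]'
python3 - <<'E'
from h import *
from path import *
show()
w=[]
for phi in (113,118,123,128,133):
    B=foot(phi);p=board2tcp(65,B[0],B[1],phi,88);p[2]+=4;w.append((*p,phi-90))
print(np.round(w,0).tolist()); plan(w)
E
```

```text
time_s: 10.58
tcp_pos: [0.5978, 0.0136, 0.1785]
ee_rot: [[-0.969, 0.233, -0.084], [0.247, 0.921, -0.301], [0.007, -0.312, -0.95]]
wrist_force: [0.7, 0.3, -2.6]
gripper_width: 0.204
t 10.58 stand p [ 63.4   5.4 178.5] a 18.2 err [-0.   0.4 -0. ] F [ 0.7  0.3 -2.6] w 17.7 J [  25.   24.   -5.   14.  -73. -135.]
[[65.0, 16.0, 179.0, 23.0], [65.0, 21.0, 177.0, 28.0], [65.0, 26.0, 175.0, 33.0], [65.0, 31.0, 172.0, 38.0], [65.0, 36.0, 168.0, 43.0]]
[-0.15, 0.97, -0.42, 4.8, -0.4, 0.0]
[0.0, 0.58, -0.02, 5.0, 0.0, 0.0]
[0.0, 0.57, -0.02, 5.0, 0.0, 0.0]
[0.0, 0.57, -0.02, 5.0, 0.0, 0.0]
[0.0, 0.56, -0.02, 5.0, 0.0, 0.0]
```

```bash
python3 -m jog '[[0,0.8,-0.3,5,-0.4,0],[0,0.6,0,5,0,0],[0,0.57,0,5,0,0],[0,0.57,0,5,0,0],[0,0.57,0,5,0,0]]'
python3 - <<'E'
from h import *
from path import *
show()
w=[]
for phi in (137,141,145,149,153):
    B=foot(phi);p=board2tcp(65,B[0],B[1],phi,88);p[2]+=4;w.append((*p,phi-90))
print(np.round(w,0).tolist()); plan(w)
snap("side","pics/side10.png");snap("top","pics/top10.png")
a=cv2.resize(cv2.imread("pics/side10.png")[60:240,170:330],None,fx=2.5,fy=2.5,interpolation=2);b=cv2.resize(cv2.imread("pics/top10.png")[65:245,210:370],None,fx=2.5,fy=2.5,interpolation=2)
cv2.imwrite("pics/both10.png",np.hstack([a,b]))
E
```

```text
time_s: 11.0
tcp_pos: [0.6048, 0.0412, 0.1666]
ee_rot: [[-0.97, 0.178, -0.168], [0.245, 0.707, -0.664], [0.001, -0.685, -0.729]]
wrist_force: [0.2, -0.4, -2.5]
gripper_width: 0.205
t 11.0 stand p [ 63.5  33.8 166.6] a 43.2 err [-0.   0.  -0.1] F [ 0.2 -0.4 -2.5] w 17.9 J [  33.   35.   -4.   28.  -86. -148.]
[[65.0, 39.0, 166.0, 47.0], [65.0, 42.0, 162.0, 51.0], [65.0, 45.0, 159.0, 55.0], [65.0, 48.0, 156.0, 59.0], [65.0, 50.0, 152.0, 63.0]]
[-0.15, 0.46, -0.29, 3.8, -0.0, 0.1]
[0.0, 0.44, -0.02, 4.0, 0.0, 0.0]
[0.0, 0.44, -0.02, 4.0, 0.0, 0.0]
[0.0, 0.44, -0.02, 4.0, 0.0, 0.0]
[0.0, 0.44, -0.02, 4.0, 0.0, 0.0]
```

View pics/both10.png

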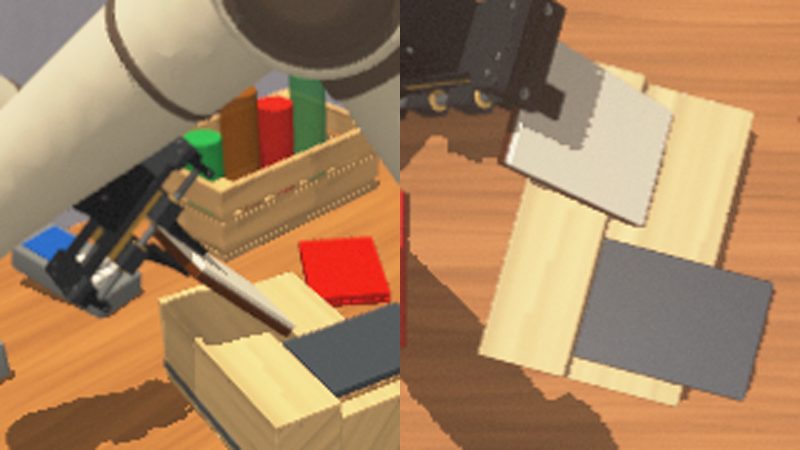

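```bash
python3 -m jog '[[0,0.45,-0.25,4,0,0],[0,0.44,0,4,0,0],[0,0.44,0,4,0,0],[0,0.44,0,4,0,0],[0,0.44,0,4,0,0]]'
python3 - <<'E'
from h import *
from kin import fk,PP
show()
s=sense()
for n,v in zip("sh el wr wr2 tcp".split(),fk(s["joints"],PP,True)):print(n,v.round(3))
snap("side","pics/side11.png");snap("top","pics/top11.png")
a=cv2.resize(cv2.imread("pics/side11.png")[120:270,100:300],None,fx=3,fy=3,interpolation=2);cv2.imwrite("pics/s11.png",a)
E
```

```text
time_s: 11.52
tcp_pos: [0.6091, 0.0557, 0.1521]
ee_rot: [[-0.969, 0.112, -0.219], [0.246, 0.439, -0.864], [-0.0, -0.891, -0.453]]
wrist_force: [0.4, -0.5, -2.8]
gripper_width: 0.205
t 11.52 stand p [ 64.1  48.9 152.1] a 63.0 err [0. 0. 0.] F [ 0.4 -0.5 -2.8] w 17.9 J [  37.   46.   -2.   34.  -98. -155.]
sh [0.011 0.016 0.173]
el [0.317 0.247 0.547]
wr [0.554 0.426 0.246]
wr2 [0.691 0.358 0.309]
tcp [0.611 0.062 0.164]
```

View pics/s11.png

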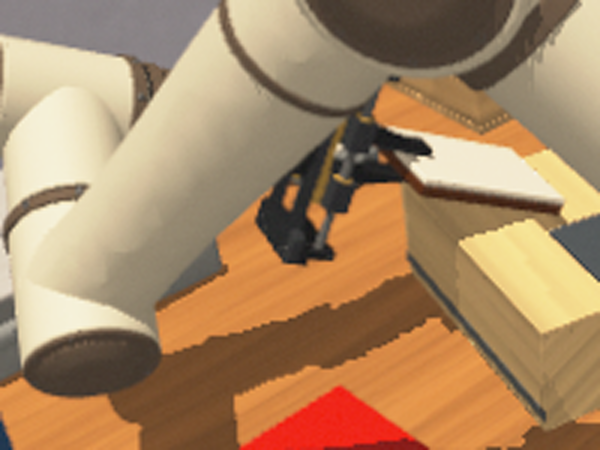

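View pics/side11.png

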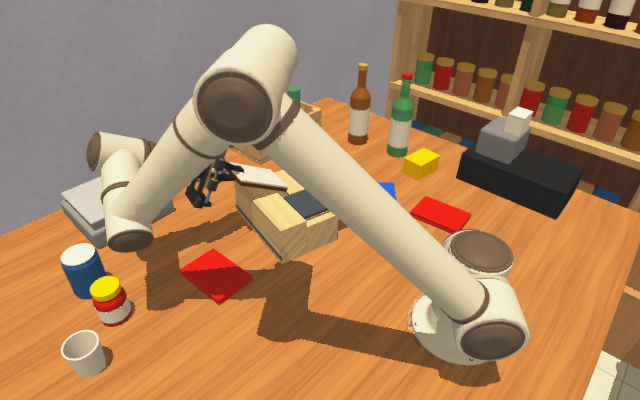

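View pics/top11.png

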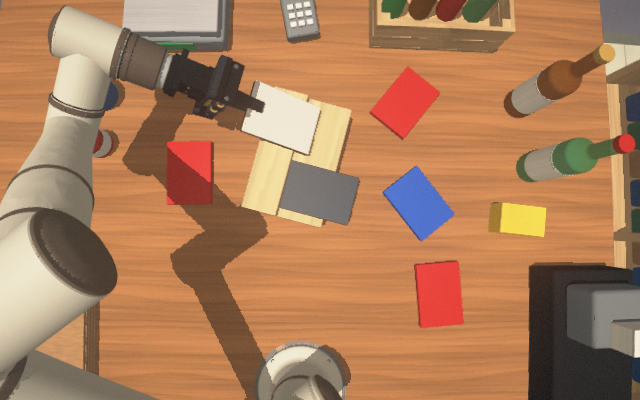

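```bash
python3 - <<'E'
from h import *
s=load("pics/side11.png");t=load("pics/top11.png")
for z in(.1,.13,.16,.19,.22): print(z,"side cap bottom (130,250)",back(s,[(130,250)],z)[0].round(3),"top left edge of forearm/cap",back(t,[(50,30),(60,75)],z).round(3).tolist())
from kin import fk,PP
q=sense()["joints"];sh,el,wr,wr2,tc,T=fk(q,PP,True)
print(proj(s,[wr,wr2,el]).round(0).tolist(),proj(t,[wr,wr2,el]).round(0).tolist())
E
```

```text
0.1 side cap bottom (130,250) [0.629 0.406 0.1  ] top left edge of forearm/cap [[0.816, 0.578, 0.1], [0.709, 0.544, 0.1]]
0.13 side cap bottom (130,250) [0.593 0.417 0.13 ] top left edge of forearm/cap [[0.799, 0.555, 0.13], [0.697, 0.523, 0.13]]
0.16 side cap bottom (130,250) [0.558 0.428 0.16 ] top left edge of forearm/cap [[0.783, 0.533, 0.16], [0.685, 0.502, 0.16]]
0.19 side cap bottom (130,250) [0.522 0.439 0.19 ] top left edge of forearm/cap [[0.767, 0.511, 0.19], [0.673, 0.481, 0.19]]
0.22 side cap bottom (130,250) [0.486 0.45  0.22 ] top left edge of forearm/cap [[0.751, 0.488, 0.22], [0.66, 0.459, 0.22]]
[[122.0, 219.0], [114.0, 155.0], [261.0, 73.0]] [[65.0, 128.0], [87.0, 38.0], [30.0, 294.0]]
```

```bash
python3 -m jog '[[0,0.1,0.05,0,0,0],[0,0.1,0.05,0,0,0],[0,0.1,0.05,0,0,0],[0,0,0,0,0,0],[0,0,0,0,0,0]]'
python3 - <<'E'
from h import *
show()
b=cv2.imread("pics/top11.png")[70:170,225:345]; cv2.imwrite("pics/z11.png",cv2.resize(b,None,fx=5,fy=5,interpolation=2))
E
```

```text
time_s: 12.03
tcp_pos: [0.6097, 0.0562, 0.1514]
ee_rot: [[-0.97, 0.115, -0.215], [0.244, 0.441, -0.864], [-0.004, -0.89, -0.456]]
wrist_force: [0.3, 0.7, -2.8]
gripper_width: 0.204
t 12.03 stand p [ 64.5  49.5 151.4] a 62.9 err [-0.  -0.2  0.2] F [ 0.3  0.7 -2.8] w 17.8 J [  37.   46.   -2.   34.  -98. -155.]
```

View pics/z11.png

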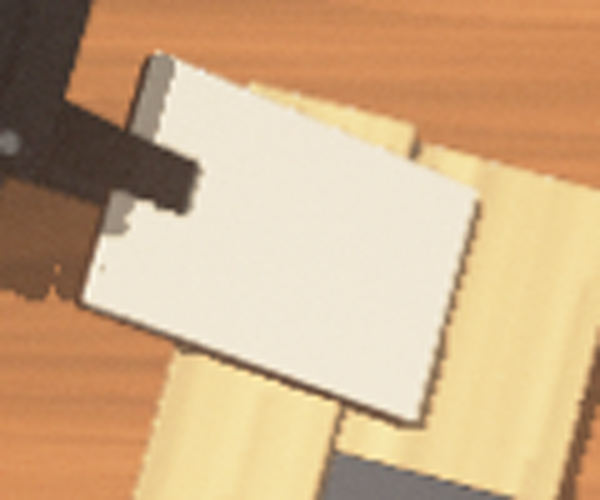

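```bash
python3 - <<'E'
from h import *
from scipy.optimize import least_squares
t=load("pics/top11.png");s=load("pics/side11.png")
# board local: u along foot->outer (75 half), x half 52.5; white face
loc=np.array([[52.5,75],[-52.5,75],[52.5,-75],[-52.5,-75]])
pt=np.array([(256,80.4),(241.4,129.6),(321,110),(309.4,154)]); ps={3:(288.3,189),1:(236.7,182.7),2:(268.3,169.3)}
def corners(p):
    x,y,z,th,yw=p; c,sn=np.cos(th),np.sin(th)
    P=np.array([[a,b*c,b*sn] for a,b in loc]); P=P@Ro.from_euler('z',yw).as_matrix().T+[x,y,z]
    return (SR@P.T).T/1000+SO
def f(p):
    C=corners(p); return np.r_[(proj(t,C)-pt).ravel(),(proj(s,C[list(ps)])-np.array(list(ps.values()))).ravel()]
r=least_squares(f,[61,40,150,.47,0],x_scale=[10,10,10,.1,.1]); x,y,z,th,yw=r.x
print(r.x[:3].round(1),np.degrees(r.x[3:]).round(1),r.fun.round(1))
u=np.array([np.cos(th),np.sin(th)]);C=np.array([y,z])
foot=C-75*u; print("white foot",foot,"brown foot",foot+18*np.array([np.sin(th),-np.cos(th)]),"outer white",C+75*u)
n=np.array([np.sin(th),-np.cos(th)]); d=np.array([0,110])-(C+18*n); print("edge: along from foot",d@u+75,"clearance below brown",d@n)
E
```

```text
[ 61.5  34.1 142.5] [23.8 -1.2] [ 0.1 -0.9 -1.  -0.4  0.3 -2.  -1.8  0.4 -0.3 -1.   3.   1.1  2.   1.3]
white foot [-34.49258743 112.26785674] brown foot [-27.23948366  95.79386252] outer white [102.7906978 172.7103881]
edge: along from foot 30.65453810348236 clearance below brown -2.0256125241478045
```

```bash
python3 -m jog '[[0,0,0.08,0,0.2,-0.2],[0,0,0.08,0,0,0],[0,0,0.08,0,0,0],[0,0,0.08,0,0,0],[0,0,0.08,0,0,0]]' 4
python3 - <<'E'
from h import *
show()
snap("side","pics/side12.png");snap("top","pics/top12.png")
a=cv2.resize(cv2.imread("pics/side12.png")[140:230,170:310],None,fx=3,fy=4,interpolation=2);b=cv2.resize(cv2.imread("pics/top12.png")[70:160,225:345],None,fx=3,fy=4,interpolation=2)
cv2.imwrite("pics/both12.png",np.hstack([a,b]))
E
```

```text
time_s: 12.45
tcp_pos: [0.6088, 0.053, 0.149]
ee_rot: [[-0.97, 0.11, -0.219], [0.245, 0.44, -0.864], [0.001, -0.891, -0.454]]
wrist_force: [-0.0, 0.5, -1.4]
gripper_width: 0.438
t 12.45 stand p [ 64.4  46.2 149. ] a 63.0 err [ 0.  -0.  -0.1] F [-0.   0.5 -1.4] w 38.1 J [  37.   46.   -2.   34.  -97. -155.]
```

View pics/both12.png

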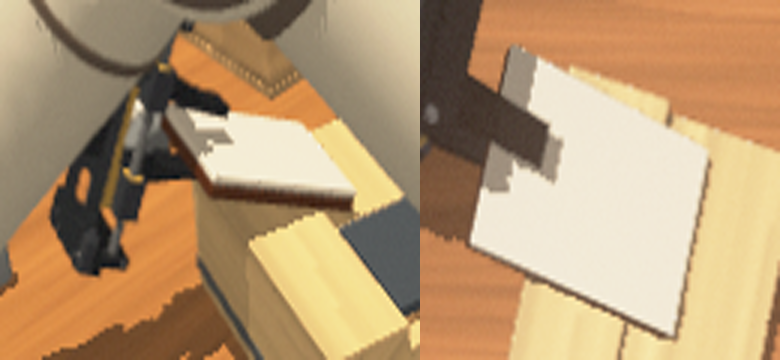

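It rests on the riser edge and the lower finger (wrist carries 1.4 N). I keep lowering by opening.

```bash
python3 -m jog '[[0,0,0.1,0,0,0],[0,0,0.1,0,0,0],[0,0,0.1,0,0,0],[0,0,0.08,0,0,0],[0,0,0.08,0,0,0]]' 6.2
python3 - <<'E'
from h import *
show()
snap("side","pics/side13.png");snap("top","pics/top13.png")
a=cv2.resize(cv2.imread("pics/side13.png")[140:230,170:310],None,fx=3,fy=4,interpolation=2);b=cv2.resize(cv2.imread("pics/top13.png")[70:160,225:345],None,fx=3,fy=4,interpolation=2)
cv2.imwrite("pics/both13.png",np.hstack([a,b]))
E
```

```text
time_s: 12.97
tcp_pos: [0.6077, 0.049, 0.1465]
ee_rot: [[-0.97, 0.11, -0.219], [0.245, 0.44, -0.864], [0.001, -0.891, -0.454]]
wrist_force: [0.9, 0.3, -0.7]
gripper_width: 0.689
t 12.97 stand p [ 64.4  42.1 146.5] a 63.0 err [-0.   0.  -0.1] F [ 0.9  0.3 -0.7] w 60.0 J [  37.   46.   -3.   35.  -97. -155.]
```

View pics/both13.png

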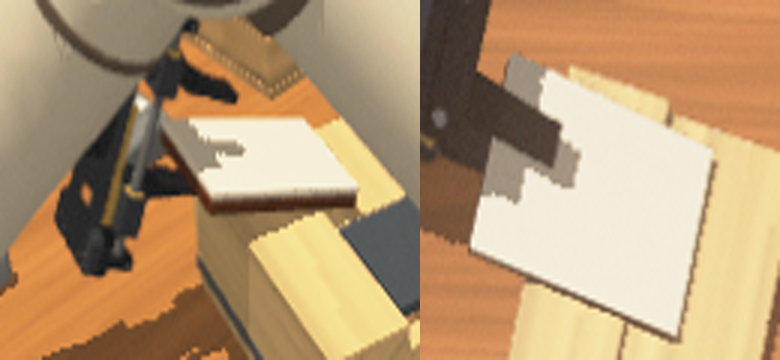

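```bash
python3 -m jog '[[0,0.05,0,0,0,0],[0,0.05,0,0,0,0],[0,0.05,0,0,0,0],[0,0.05,0,0,0,0],[0,0.05,0,0,0,0]]' 8.5
python3 -m jog '[[0,0.05,0,0,0,0],[0,0.05,0,0,0,0],[0,0.05,0,0,0,0],[0,0.05,0,0,0,0],[0,0.05,0,0,0,0]]'
python3 - <<'E'
from h import *
show()
snap("side","pics/side14.png");snap("top","pics/top14.png")
a=cv2.resize(cv2.imread("pics/side14.png")[140:230,170:310],None,fx=3,fy=4,interpolation=2);b=cv2.resize(cv2.imread("pics/top14.png")[70:160,225:345],None,fx=3,fy=4,interpolation=2)
cv2.imwrite("pics/both14.png",np.hstack([a,b]))
E
```

```text
time_s: 13.48
tcp_pos: [0.608, 0.0502, 0.1442]
ee_rot: [[-0.97, 0.11, -0.219], [0.245, 0.44, -0.864], [0.002, -0.891, -0.454]]
wrist_force: [-0.3, -0.1, -0.4]
gripper_width: 0.954
time_s: 13.9
tcp_pos: [0.6083, 0.0513, 0.1421]
ee_rot: [[-0.97, 0.11, -0.219], [0.245, 0.44, -0.864], [0.001, -0.891, -0.454]]
wrist_force: [0.7, -0.3, -1.2]
gripper_width: 0.978
t 13.9 stand p [ 64.4  44.4 142.1] a 63.0 err [-0.   0.  -0.1] F [ 0.7 -0.3 -1.2] w 85.0 J [  37.   46.   -3.   34.  -97. -155.]
```

View pics/both14.png

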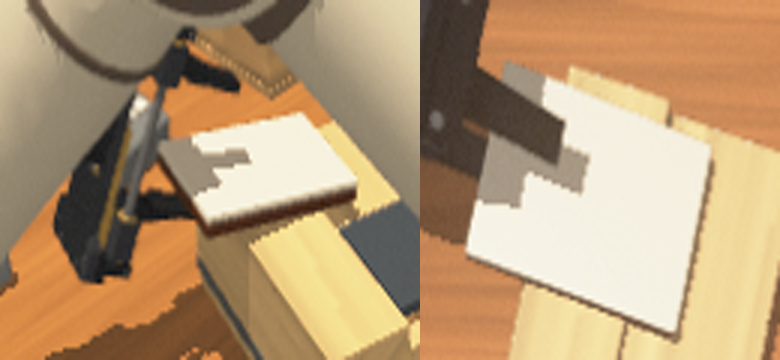

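```bash
python3 -m jog '[[0,0.15,0,0,0,0],[0,0.15,0,0,0,0],[0,0.15,0,0,0,0],[0,0.15,0,0,0,0],[0,0.15,0,0,0,0]]'
python3 - <<'E'
from h import *
show()
snap("side","pics/side15.png");snap("top","pics/top15.png")
a=cv2.resize(cv2.imread("pics/side15.png")[140:230,170:310],None,fx=3,fy=4,interpolation=2);b=cv2.resize(cv2.imread("pics/top15.png")[70:160,225:345],None,fx=3,fy=4,interpolation=2)
cv2.imwrite("pics/both15.png",np.hstack([a,b]))
E
```

```text
time_s: 14.42
tcp_pos: [0.6091, 0.0547, 0.1352]
ee_rot: [[-0.97, 0.11, -0.219], [0.245, 0.44, -0.864], [0.001, -0.891, -0.454]]
wrist_force: [0.2, -0.5, -1.1]
gripper_width: 0.976
t 14.42 stand p [ 64.4  47.9 135.2] a 63.0 err [-0.   0.  -0.1] F [ 0.2 -0.5 -1.1] w 84.9 J [  37.   47.   -2.   34.  -97. -155.]
```

View pics/both15.png

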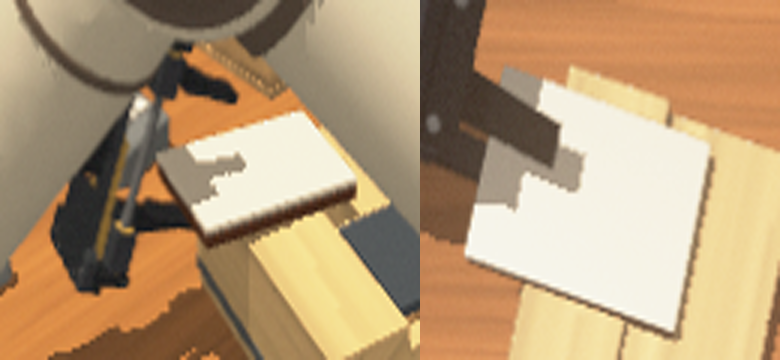

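```bash
python3 -m jog '[[0,0.15,0,0,0,0],[0,0.15,0,0,0,0],[0,0.15,0,0,0,0],[0,0.15,0,0,0,0],[0,0.15,0,0,0,0]]'
python3 - <<'E'
from h import *
show()
snap("side","pics/side16.png");snap("top","pics/top16.png")
a=cv2.resize(cv2.imread("pics/side16.png")[140:230,170:310],None,fx=3,fy=4,interpolation=2);b=cv2.resize(cv2.imread("pics/top16.png")[70:160,225:345],None,fx=3,fy=4,interpolation=2)
cv2.imwrite("pics/both16.png",np.hstack([a,b]))
E
```

```text
time_s: 14.93
tcp_pos: [0.6099, 0.0579, 0.1286]
ee_rot: [[-0.97, 0.11, -0.219], [0.245, 0.44, -0.864], [0.001, -0.891, -0.454]]
wrist_force: [-0.2, 0.3, -1.0]
gripper_width: 0.979
t 14.93 stand p [ 64.3  51.3 128.6] a 63.0 err [-0.   0.  -0.1] F [-0.2  0.3 -1. ] w 85.2 J [  37.   47.   -2.   34.  -96. -156.]
```

View pics/both16.png

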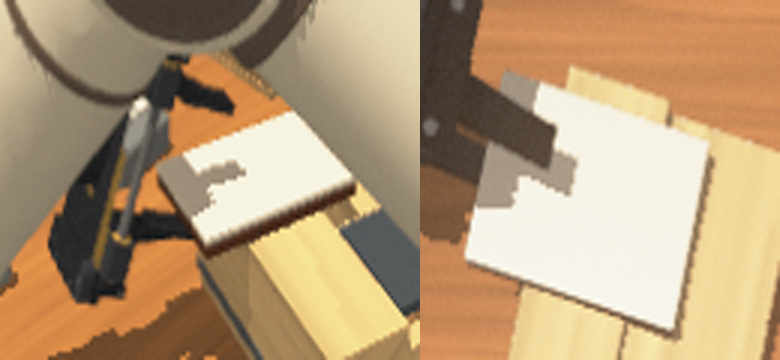

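```bash
python3 -m jog '[[0,0.18,-0.09,0,0,0],[0,0.18,-0.09,0,0,0],[0,0.18,-0.09,0,0,0],[0,0.18,-0.09,0,0,0],[0,0.18,-0.09,0,0,0]]'
python3 - <<'E'
from h import *
show()
snap("side","pics/side17.png");snap("top","pics/top17.png")
a=cv2.resize(cv2.imread("pics/side17.png")[140:230,170:310],None,fx=3,fy=4,interpolation=2);b=cv2.resize(cv2.imread("pics/top17.png")[70:160,225:345],None,fx=3,fy=4,interpolation=2)
cv2.imwrite("pics/both17.png",np.hstack([a,b]))
E
```

```text
time_s: 15.45
tcp_pos: [0.612, 0.066, 0.1229]
ee_rot: [[-0.97, 0.11, -0.218], [0.245, 0.44, -0.864], [0.001, -0.891, -0.454]]
wrist_force: [0.7, 0.1, -0.2]
gripper_width: 0.977
t 15.45 stand p [ 64.4  59.6 122.9] a 63.0 err [ 0.  -0.  -0.1] F [ 0.7  0.1 -0.2] w 85.0 J [  38.   48.   -1.   34.  -97. -156.]
```

View pics/both17.png

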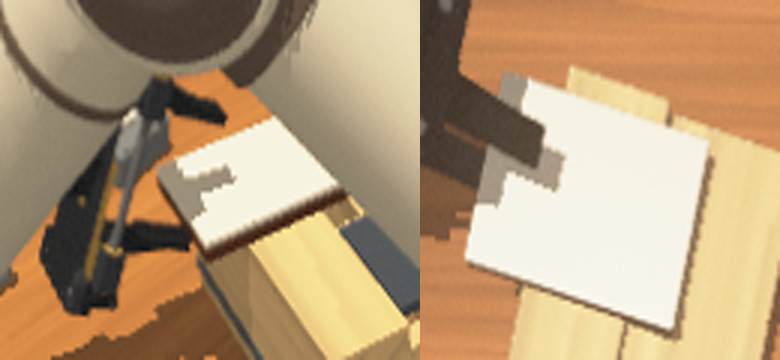

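Flat on the upper step and no load on the finger. I withdraw horizontally outwards, then up.

```bash
python3 -m jog '[[0,0.25,-0.3,0,0,0],[0,0.3,-0.6,0,0,0],[0,0.3,-0.6,0,0,0],[0,0.3,-0.6,0,0,0],[0,0.3,-0.6,0,0,0]]'
python3 -m jog '[[0,0.2,-0.7,0,0,0],[0,0.2,-0.7,0,0,0],[0,0,-0.8,0,0,0],[0,-0.3,-1,0,0,0],[0,-0.5,-1,0,0,0]]'
python3 - <<'E'
from h import *
show()
snap("side","pics/side18.png");snap("top","pics/top18.png")
a=cv2.resize(cv2.imread("pics/side18.png")[120:270,90:310],None,fx=2,fy=2.4,interpolation=2);b=cv2.resize(cv2.imread("pics/top18.png")[70:220,200:345],None,fx=2.4,fy=2.4,interpolation=2)
cv2.imwrite("pics/both18.png",np.hstack([a,b]))
E
```

```text
time_s: 15.97
tcp_pos: [0.6197, 0.0964, 0.1221]
ee_rot: [[-0.97, 0.11, -0.218], [0.244, 0.441, -0.864], [0.001, -0.891, -0.454]]
wrist_force: [-0.3, -0.3, -1.0]
gripper_width: 0.977
time_s: 16.38
tcp_pos: [0.6283, 0.1307, 0.1451]
ee_rot: [[-0.97, 0.109, -0.219], [0.245, 0.44, -0.864], [0.002, -0.891, -0.453]]
wrist_force: [-0.1, 1.1, -0.2]
gripper_width: 0.974
t 16.38 stand p [ 64.2 126.4 145.1] a 63.0 err [-0.   0.  -0.1] F [-0.1  1.1 -0.2] w 84.7 J [  41.   51.    9.   32. -104. -154.]
```

View pics/both18.png

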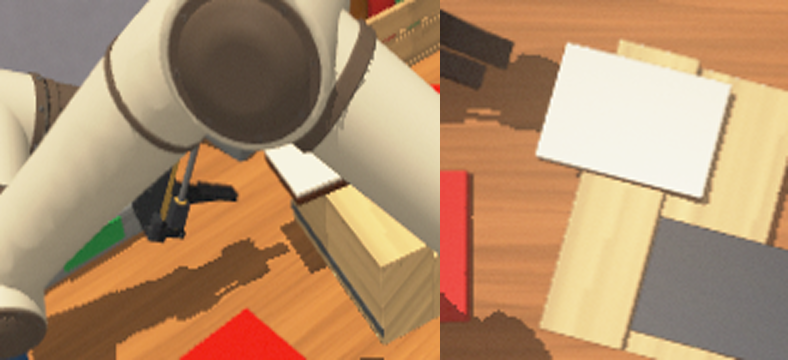

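```bash
python3 -m jog '[[0,-1.8,-1,0,0,0],[0,-1.8,-1,0,0,0],[0,-1.8,-1,0,0,0],[0,-1.8,-1,0,0,0],[0,0,0,0,0,0]]'
python3 - <<'E'
from h import *
show()
t=snap("top","pics/top19.png");snap("side","pics/side19.png")
cv2.imwrite("pics/z19.png",cv2.resize(cv2.imread("pics/top19.png")[70:230,220:370],None,fx=3.6,fy=3.6,interpolation=2))
E
```

```text
time_s: 16.9
tcp_pos: [0.63, 0.1331, 0.2317]
ee_rot: [[-0.97, 0.116, -0.215], [0.245, 0.444, -0.862], [-0.005, -0.889, -0.459]]
wrist_force: [0.5, 0.2, 0.6]
gripper_width: 0.975
t 16.9 stand p [ 65.3 129.1 231.7] a 62.7 err [-0.  -0.2  0.2] F [0.5 0.2 0.6] w 84.8 J [  41.   47.   13.   33. -110. -149.]
```

View pics/z19.png

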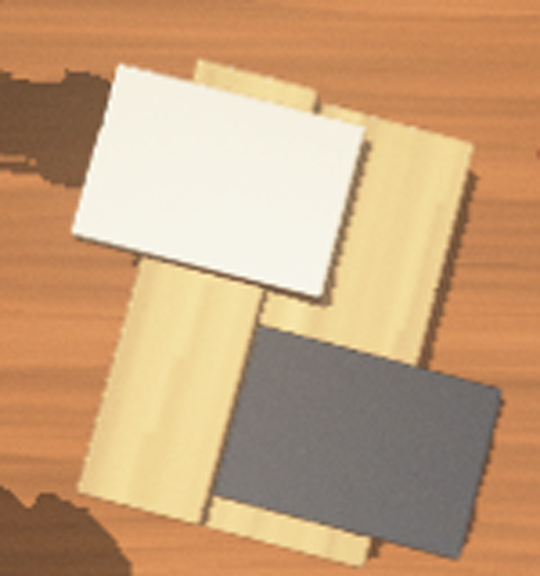

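View pics/side19.png

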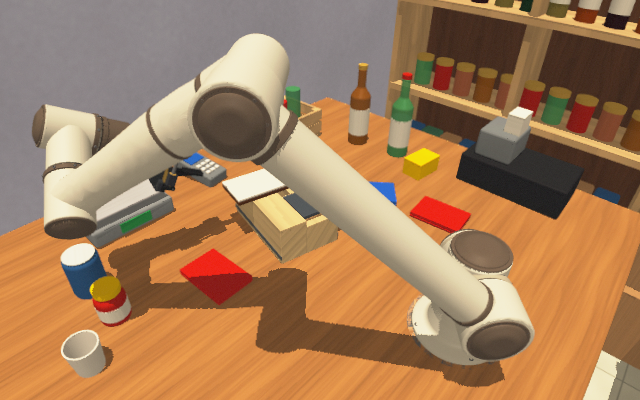

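```bash
python3 - <<'E'
from h import *
c=load("pics/top19.png")
f=lambda l:np.array(l)/3.6+[220,70]-0.4
for n,l in(("walnut",[(118,64),(366,128),(322,298),(72,235)]),("slate",[(260,325),(502,388),(459,559),(216,496)])):
    p=back(c,f(l),0.128 if n=="walnut" else .108); q=(p-SO)@SR*1000
    d=q[0]-q[1]; print(n,"ctr world",p.mean(0).round(4),"stand",q.mean(0).round(1),"yaw",np.degrees(np.arctan2(-d[0],d[1])).round(1),"sides",np.linalg.norm(np.roll(q,-1,0)-q,axis=1).round(1))
E
```

```text
walnut ctr world [0.6035 0.0474 0.128 ] stand [ 60.7  39.5 128. ] yaw 0.4 sides [149.8 104.  149.  104.9]
slate ctr world [ 0.4542 -0.0364  0.108 ] stand [-63.5 -78.4 108. ] yaw 0.4 sides [148.  104.4 147.2 104.3]
```

The walnut board measures 150 × 105 mm at the 128 mm top height, so it is flat. Its centre is at stand (61, 40) with 0.4° yaw, and the slate has moved less than 1 mm. Handing in.

```bash
python3 -c "
from station import finish_job; print(finish_job())"
```

```text
the job is handed in; nothing more can be done
None
```

The walnut board is turned over, white face up, on the upper step, and I handed the job in after about 17 s of robot time. No verdict is reported.

I gripped the overhanging edge and levered the board upright against the riser, with its foot still on the lower step. I tipped it over the riser to about 25° from flat and let it down on the lower finger. Then I backed the arm clear.

**Last checks:**
- **Position:** the board's centre is about 61 mm along the stand and 40 mm beyond the riser.
- **Flatness:** I assumed its top face was at the 128 mm flat height, and its measured sides came out at 149–150 × 104–105 mm, which fits it lying flat. I did not measure the tilt directly.
- **Squareness:** it is about 0.4° off the stand's y axis.
- **Slate board:** it moved less than 1 mm.
- **Forces:** the wrist readings were near zero after I withdrew. The highest I saw at the end of a move was about 9 N, with the board upright.

**What disagreed:** the camera views put the real fingertips about 32 mm behind the stated TCP. My first closing missed the board because of this, without touching anything, and I corrected the later targets for it.

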